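Sort rolling pins by rolling them

TASK

First lift the lid off the metal box and lay it flat on the worktop beside it. Then try each small rolling pin from the rack on the sloping test plate: let it go across the upper end, and a straight one rolls by itself under the hood at the low end and stays there, while a warped one wobbles and stops on the way and goes into the metal box. When all the pins are sorted, put the lid back on the box so that it sits fully home, and do not knock over the salt shaker.

Things in the scene. Friction and masses are not known exactly. Their poses are not given: they have to be found in the camera images.
- pin_a: small wooden rolling pin, a plain rod, 24 mm diameter, 120 mm long, 70 g; straight or warped (a bow: middle 8 mm off the line between the ends), not given which. Own y axis along the pin; origin at mid length, on the axis of a straight pin, within 4 mm of a warped one's. At the start in a notch of the rack, axis 29 mm over the surface below. Absent in some starts (no reading).
- pin_b: small wooden rolling pin, a plain rod, 24 mm diameter, 120 mm long, 70 g; straight or warped (a bow: middle 8 mm off the line between the ends), not given which. Own y axis along the pin; origin at mid length, on the axis of a straight pin, within 4 mm of a warped one's. At the start in a notch of the rack, axis 29 mm over the surface below. Absent in some starts (no reading).
- pin_c: small wooden rolling pin, a plain rod, 24 mm diameter, 120 mm long, 70 g; straight or warped (a bow: middle 8 mm off the line between the ends), not given which. Own y axis along the pin; origin at mid length, on the axis of a straight pin, within 4 mm of a warped one's. At the start in a notch of the rack, axis 29 mm over the surface below. Absent in some starts (no reading).
- pin_d: small wooden rolling pin, a plain rod, 24 mm diameter, 120 mm long, 70 g; straight or warped (a bow: middle 8 mm off the line between the ends), not given which. Own y axis along the pin; origin at mid length, on the axis of a straight pin, within 4 mm of a warped one's. At the start in a notch of the rack, axis 29 mm over the surface below. Absent in some starts (no reading).
- rack: low fixed wooden rack, left or right of the test plate (the box is on the other side): base 210 x 108 x 8 mm, two notched rails 27 mm high, 42 mm either side of the pins' middle; between the rails only the base (top at 8 mm) lies under a pin. Origin: centre of its underside; y along the pins; four notches 52 mm apart along x.
- test_plate: fixed marble plate, 270 mm long (own x), 136 mm wide between 8 mm high side rails (own y), 6 mm ledge at the upper end. Slopes 3 degrees down toward own +x: top 35 mm over the surface below at the upper end, 28 mm at mid length, 21 mm at the low end. Hood over x = +52 to +135 mm, 40 mm over the plate, open toward the upper end, room for two pins. Origin: centre of its underside.
- plate_start (a point): point on the plate's top surface, mid width, 50 mm from the upper end: where to let a pin go, lying along y. Axes as the test plate's (level, x downhill). A straight pin rolls under the hood in about 2 s; a warped one stops on the open plate within about 80 mm.
- plate_catch (a point): point on the plate's top surface under the hood, mid width, 100 mm from the plate's middle toward the low end. Axes as the test plate's. A caught pin's origin lies -32 to +30 mm from it in x; it cannot be taken out again.
- box: loose open metal box, 128 x 152 x 66 mm (own x, y, z), walls and floor 5 mm, 0.7 kg; origin: centre of its underside. Pins lie in it along its y. All the things stand on the glass hob (left) or on the grey protection sheet (right and in front of it), both 5 mm thick: their top is at z = 0.005.
- lid: loose metal lid, on the box at the start: plate 134 x 158 x 5 mm (own x, y), 0.16 kg, origin: centre of the plate's underside; lip 8 mm deep below it enters the box with 4 to 5 mm play each way. Bar handle on top: 74 mm along own y, 14 mm wide and thick, centre 25 mm above the origin, 13 mm free below it. Origin 66 mm above the box's when seated, 8 mm over the surface below when laid down.
- salt_shaker: bystander: glass salt shaker, diameter 44 mm, 90 mm tall, stands behind the test plate; origin: centre of its underside, z axis up.

How it is judged:
On the way, in this order (a step that is already met when the one before it is completed fails the run):
1. the lid is off the box and lies flat on the worktop beside it, let go (horizontal distance between lid and box above 0.11 m and height (world z) of lid below 0.045 m and angle between lid's own z axis and vertical below 0.2 rad and contact force between lid and the fingers below 0.05 N and linear speed of lid below 0.05 m/s), for 0.2 s.
2. a warped pin has been let go on the test plate and has come to rest there (((y of pin_b in the frame of plate_start between -0.03 and 0.03 m and x of pin_b in the frame of plate_start between -0.045 and 0.13 m and z of pin_b in the frame of plate_start between 0 and 0.025 m and contact force between pin_b and the fingers below 0.05 N and linear speed of pin_b below 0.05 m/s) or (y of pin_c in the frame of plate_start between -0.03 and 0.03 m and x of pin_c in the frame of plate_start between -0.045 and 0.13 m and z of pin_c in the frame of plate_start between 0 and 0.025 m and contact force between pin_c and the fingers below 0.05 N and linear speed of pin_c below 0.05 m/s))), for 0.3 s.
3. every straight pin lies under the hood and every warped one in the box (x of pin_a in the frame of plate_catch between -0.032 and 0.03 m and y of pin_a in the frame of plate_catch between -0.02 and 0.02 m and z of pin_a in the frame of plate_catch between 0 and 0.025 m and linear speed of each of pin_a, pin_d, pin_b, pin_c below 0.03 m/s and x of pin_d in the frame of plate_catch between -0.032 and 0.03 m and y of pin_d in the frame of plate_catch between -0.02 and 0.02 m and z of pin_d in the frame of plate_catch between 0 and 0.025 m and x of pin_b in the frame of box between -0.058 and 0.058 m and y of pin_b in the frame of box between -0.04 and 0.04 m and z of pin_b in the frame of box between 0.005 and 0.06 m and x of pin_c in the frame of box between -0.058 and 0.058 m and y of pin_c in the frame of box between -0.04 and 0.04 m and z of pin_c in the frame of box between 0.005 and 0.06 m), for 0.2 s.
At the end, for the whole second after the job is handed in: Every straight pin that is present lies wholly under the hood of the test plate, every warped one in the box, all at rest; the lid sits on the box: within 8 mm of centred, within 4 mm of its seated height, turned less than 6 degrees from the box, and the box stands level (all of step 3 and x of lid in the frame of box between -0.008 and 0.008 m and y of lid in the frame of box between -0.008 and 0.008 m and z of lid in the frame of box between 0.062 and 0.07 m and angle between the x axis of lid and the x axis of box, either way round below 0.1 rad and angle between box's own z axis and vertical below 0.05 rad); the robot touches nothing.
It fails at once if the salt shaker is knocked over (angle between salt_shaker's own z axis and vertical above 0.7 rad).
Of pin_a, pin_b, pin_c, pin_d only 3 to 4 are there at a start; the rules pass over those that are not, and their reading is None.
At some moment in a run one of lid, box may be knocked a few centimetres aside while the robot is not near it.
Once in a run the grip may slacken for a moment while it holds something.
It also fails if it takes over 210 s, if anything falls off the work surface, if the arm or the gripper's body presses on something with over 40 N, if the wrist force passes 120 N, or if a joint passes its speed limit or range.

ROBOT

A 7-joint arm with a two-finger parallel gripper is mounted at the origin on a cart in front of the work surface, level with it; the furniture and walls round the work are solid. World frame = base frame: x ahead of the robot, y to its left, z up, the work surface at z = 0. Lengths are in m, angles in rad, forces in N, time in s.
With the tool pointing down it reaches from about 0.4 to 0.9 m from the base axis. Payload 5.5 kg.
Tool frame: the origin (TCP) lies midway between the tips of the shut fingers; the grasp point (between the pads) lies ctrl.grasp_offset behind it (ctrl.grasp_offset is the distance from the TCP to the grasp point, in m); z points along the fingers, x is the direction in which the jaws open and shut, and the axes are right-handed (so a half turn about z gives the same grasp; the last joint's range is limited). The gripper opens to 85 mm and grips with 20 to 120 N. Pads are 22 mm wide; open, the fingers measure 114 mm over their backs; the gripper's body (76 mm by 85 mm) begins 54 mm behind the grasp point. The pads swing forward as they close: fully open they stand 13 mm farther back than shut.
Start: joints at [1.45, 0.501, -0.427, 1.55, 0.221, 1.138, -0.21], TCP at [0.243, -0.603, 0.231] pointing down, gripper open.
Joint ranges: [-2.88, 2.88], [-0.31, 2.03], [-1.54, 1.56], [0.2, 2.42], [-1.41, 4.55], [0.19, 2.02], [-2.57, 2.57]. Speed limits (rad/s): [2.57, 2.57, 3.14, 3.14, 3.14, 3.14, 3.14].

INTERFACE

Orientations are given as a rotation vector (axis times angle).
In Python, from cell import ctrl gives the robot as it stands.
- The arm moves only by the tool apply_moves, never from a script. Its argument "moves" is a list of rows, each a list of 7 numbers: the turn, a rotation vector about the tool's x, y, z normalised to -1 to 1, where 1 is pi rad, then the shift along the tool's x, y, z normalised to -1 to 1, where 1 is 200 mm, then the opening, from -1 (shut) to 1 (fully open), so that 0 is half open. A call has 1 to 8 rows; each row shifts and turns the pose as measured when the row begins, along the tool's axes as they then stand; what a row does not reach is not made up. A row lasts 1/8 s, in which the tool goes at most 62.5 mm and 10.7 degrees, less where a joint would pass 70% of its speed; a pose out of reach is approached as far as the arm can. A call with a number of a shift or a turn outside -1 to 1 is refused whole. A call with a gripper value outside its range is refused whole. The fingers move at their own pace and stop on an object; "squeeze" is the grip in N (left out, the last holds). Time passes only in rows, so rows that do not move let the fingers close. It gives the time, the measured TCP pose, the force and the opening at its end, in the units of the state.
- ctrl.state(): the state, without advancing time (a new reading comes with each control period).
- ctrl.grab_frame(name): name is "scene" or "top" or "wrist"; returns (picture, depth): 480x640x3 uint8, blue, green, red; 480x640 float32, m along the optical axis (not along the pixel's ray), 0 where there is no reading.
- ctrl.get_calibration(name): a dict with "fx", "fy", "cx", "cy" (pixels), "R" (3x3) and "t" (3): a world point X has camera coordinates R X + t; the wrist camera has in their place "hand_eye" (4x4, takes a point from camera to tool coordinates, whose origin is the TCP and whose axes are the tool frame's). Camera axes: x right, y down, z forward; pixel columns grow to the right and rows downward; lengths in m; the calibration is good to about 2 mm. The wrist camera is an equidistant fisheye: a pixel r from the principal point sees the ray r / f radians off the axis. A picture is of the moment at which its call begins: read the wrist's pose just before it. get_calibration takes no time and is no camera call.
- ctrl.sign_off(): hands the job in, once; it reports no verdict.
Trained networks look in the newest picture that a camera, given by its name, has taken for a name from the list of things; names that differ only in an ending like _2 or _b are one class to them, and where a whole thing is asked for, a point or a joint stands for the part that bears it (a point fixed in the world has none). Each returns a list of dicts, best first, with "confidence" (0 to 1); they miss things now and then, are a little off and sometimes report something else, mostly with a low value. They report only what shows in the picture. A call takes as long as a camera call.
- ctrl.cut_out(camera, thing): "mask" (480x640 bool, what is visible of it) and "xy" ([column, row] in pixels, amid what is visible of it).
- ctrl.pinpoint(camera, thing): "xy" ([column, row] in pixels: a listed point, or the origin of a listed thing).
The state is a dict: "clock": time; "joint_positions": joint angles; "dq": joint speeds; "tau": joint torques, N m; "tcp_pos": TCP position; "ee_rot": TCP orientation; "contact_force": force on the tool from outside, world axes, zero at the start; "moment": the same for the moment, N m; "grip_width": finger opening in m.
Only numpy, scipy, OpenCV 4.12 (cv2) and the standard library are available. Lean on these libraries where they do the work, as an engineer would, in place of code of your own. Each camera call takes 0.05 s, during which the arm holds its last target. There are 200 camera calls.

## Working session

There is one attempt and no reset: what is moved stays moved. The work goes in short steps, Python scripts to look and compute and a tool call to move; the robot and the scene stay as the last step left them, time stands still between calls to the robot, and variables do not carry over. Pictures are saved under pics/ and viewed, about 12 in all and at most 16, crops included, and the job is handed in when it is done.

Besides the shell and the picture viewer there is one more tool, called as name([rows], argument=value, ...), one row to a line, values as JSON. apply_moves: Moves the arm, as the interface text tells. Scaled input: -1 to 1 covers 200 mm each way for a shift and pi rad each way for a turn. Its arguments: {"type":"object","properties":{"moves":{"type":"array"},"squeeze":{"type":"number"}},"required":["moves"]}

```bash
ls; mkdir -p pics
cat > h.py <<'E'
import numpy as np, cv2
from scipy.spatial.transform import Rotation as R
from cell import ctrl
def st():
    s=ctrl.state(); return s
def cloud(cam,depth,mask=None):
    c=ctrl.get_calibration(cam)
    m=depth>0
    if mask is not None: m&=mask
    v,u=np.nonzero(m); z=depth[v,u]
    P=np.c_[(u-c['cx'])/c['fx']*z,(v-c['cy'])/c['fy']*z,z]
    return (P-np.array(c['t']).ravel())@np.array(c['R']), u, v
E
python3 - <<'E'
from h import *
s=st(); print({k:np.round(v,3) for k,v in s.items()}, ctrl.grasp_offset)
for n in ("scene","top"):
    p,d=ctrl.grab_frame(n); cv2.imwrite(f"pics/{n}0.png",p); np.save(f"pics/{n}0.npy",d)
    c=ctrl.get_calibration(n); print(n,{k:np.round(v,3).tolist() for k,v in c.items()})
    for t in ("pin_a","rack","test_plate","plate_start","plate_catch","box","lid","salt_shaker"):
        try:
            for q in ctrl.pinpoint(n,t)[:5]:
                u,v=q['xy']; z=d[int(v),int(u)]
                X=np.array([(u-c['cx'])/c['fx']*z,(v-c['cy'])/c['fy']*z,z])
                print(t,round(q['confidence'],2),np.round(q['xy']),np.round((X-np.array(c['t']).ravel())@np.array(c['R']),3))
        except Exception as e: print(t,e)
E
```

```text
pics
{'clock': np.float64(0.0), 'joint_positions': array([ 1.45 ,  0.502, -0.427,  1.552,  0.221,  1.138, -0.21 ]), 'dq': array([ 0.001, -0.   ,  0.001, -0.001,  0.   , -0.   ,  0.001]), 'tau': array([ 1.0000e-03, -5.6951e+01, -5.8160e+00, -2.8093e+01,  1.1000e-02,
        1.2000e-02, -0.0000e+00]), 'tcp_pos': array([ 0.243, -0.602,  0.23 ]), 'ee_rot': array([-2.603e+00,  1.756e+00,  2.000e-03]), 'contact_force': array([-0.018, -0.947,  0.377]), 'moment': array([0.017, 0.066, 0.003]), 'grip_width': np.float64(0.085)} 0.0187
scene {'fx': 440.548, 'fy': 440.548, 'cx': 321.013, 'cy': 238.763, 'R': [[-0.641, -0.767, 0.018], [-0.538, 0.432, -0.724], [0.547, -0.474, -0.69]], 't': [0.369, 0.384, 0.598]}
pin_a 0.89 [383. 223.] [ 0.579 -0.181  0.041]
pin_a 0.86 [438. 259.] [ 0.43  -0.187  0.042]
pin_a 0.74 [399. 234.] [ 0.53  -0.179  0.044]
pin_a 0.74 [418. 247.] [ 0.479 -0.18   0.043]
rack 0.79 [407. 246.] [ 0.512 -0.19   0.013]
test_plate 0.91 [322. 289.] [0.524 0.041 0.033]
test_plate 0.33 [352. 308.] [0.452 0.031 0.037]
plate_start 0.98 [352. 309.] [0.452 0.031 0.037]
plate_catch 0.76 [293. 253.] [0.607 0.047 0.069]
plate_catch 0.58 [380. 223.] [ 0.581 -0.174  0.041]
salt_shaker 0.76 [242. 256.] [0.697 0.111 0.03 ]
top {'fx': 442.011, 'fy': 442.011, 'cx': 324.449, 'cy': 236.558, 'R': [[0.022, -0.999, 0.023], [-0.991, -0.025, -0.131], [0.132, -0.02, -0.991]], 't': [-0.008, 0.593, 0.933]}
pin_a 0.95 [416. 316.] [ 0.426 -0.194  0.04 ]
pin_a 0.91 [410. 288.] [ 0.485 -0.182  0.046]
rack 0.6 [407. 276.] [ 0.513 -0.18   0.014]
test_plate 0.64 [314. 263.] [0.535 0.027 0.033]
plate_start 0.79 [314. 301.] [0.452 0.026 0.039]
lid 0.73 [218. 284.] [0.483 0.22  0.103]
salt_shaker 0.71 [283. 185.] [0.697 0.097 0.08 ]
```

View pics/top0.png

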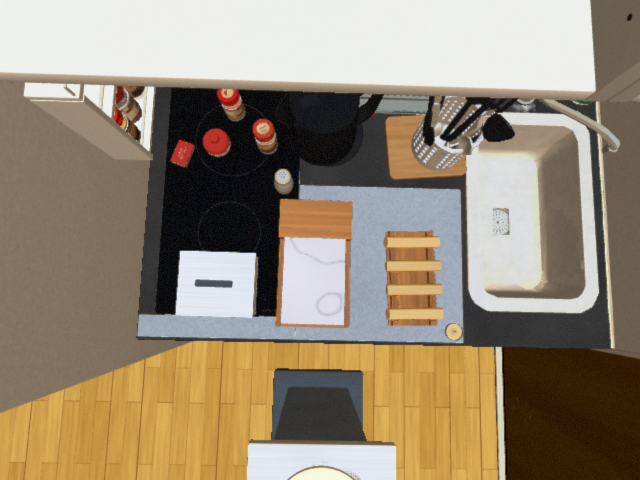

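View pics/scene0.png

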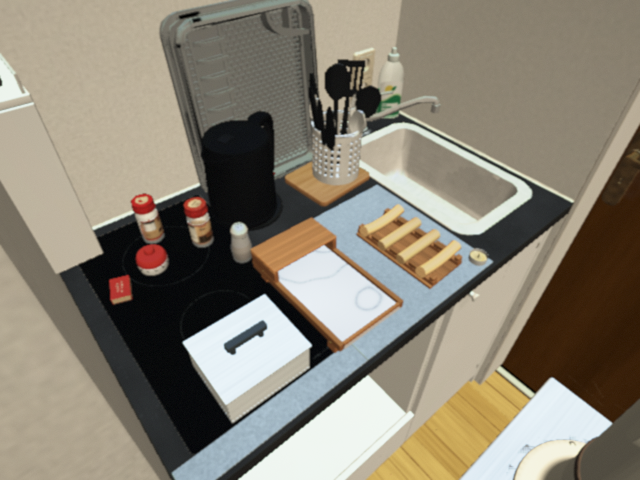

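Top view: lid/box at (216,284) with handle along world y, plate at (315,265) with hood at (316,219), four pins on the rack at (414,242–314), shaker at (283,181). The scene view agrees. Now precise positions from depth.

```bash
cat >> h.py <<'E'
def rect(P):
    (c,s,a)=cv2.minAreaRect(P[:,:2].astype(np.float32)); return np.round(c,4),np.round(s,4),round(a,1)
def top():
    p,d=ctrl.grab_frame("top"); return p,d
def region(P,x0,x1,y0,y1,z0,z1):
    return P[(P[:,0]>x0)&(P[:,0]<x1)&(P[:,1]>y0)&(P[:,1]<y1)&(P[:,2]>z0)&(P[:,2]<z1)]
def tooldelta(target):
    s=st(); M=R.from_rotvec(s['ee_rot']).as_matrix(); return M.T@(np.array(target)-s['tcp_pos'])
E
python3 - <<'E'
from h import *
s=st(); print(R.from_rotvec(s['ee_rot']).as_matrix().round(3))
for n in ("top","scene"):
    P,u,v=cloud(n,np.load(f"pics/{n}0.npy")); print(n)
    L=region(P,.35,.6,.1,.36,.068,.085); print("lid",rect(L),L[:,2].mean(),len(L))
    H=region(P,.4,.56,.15,.3,.093,.12); print("handle",rect(H),np.percentile(H[:,2],[5,50,95]))
    A=region(P,.36,.66,-.06,.1,.022,.06); print("plate",rect(A),len(A))
    hd=region(P,.55,.7,-.06,.1,.06,.1); print("hood",rect(hd),hd[:,2].mean())
    for x in (.43,.48,.53,.58):
        B=region(P,x-.022,x+.028,-.28,-.1,.036,.06); print("pin",rect(B),B[:,2].max(),len(B))
    f=region(P,.33,.9,.0,.4,-.01,.02); print("surf",f[:,2].mean())
    o=region(P,.56,.8,.08,.35,.02,.2); print("obst",o.min(0).round(3),o.max(0).round(3),region(P,.56,.78,.12,.35,.02,.2).shape, rect(region(P,.6,.75,.08,.14,.06,.12)))
E
```

```text
[[ 0.374 -0.927  0.   ]
 [-0.927 -0.374 -0.   ]
 [ 0.    -0.    -1.   ]]
top
lid (array([0.5085, 0.2057]), array([0.2079, 0.1823]), 89.5) 0.0763779314699342 4696
handle (array([0.4847, 0.2298]), array([0.0732, 0.014 ]), 89.5) [0.09993539 0.10296233 0.10588627]
plate (array([0.4952, 0.0251]), array([0.1506, 0.1937]), 89.6) 6176
hood (array([0.6431, 0.0247]), array([0.1505, 0.1128]), 89.7) 0.06814637696445876
pin (array([ 0.4308, -0.1917]), array([0.0236, 0.1187]), 1.5) 0.05328193704821791 602
pin (array([ 0.4789, -0.1911]), array([0.0303, 0.1196]), 1.3) 0.05023841200367449 590
pin (array([ 0.5323, -0.189 ]), array([0.0461, 0.1192]), 1.4) 0.049819114610982804 578
pin (array([ 0.5864, -0.187 ]), array([0.1197, 0.0313]), 88.6) 0.0525318166398082 561
surf 0.004755058957151722
obst [0.56 0.08 0.02] [0.8   0.35  0.199] (303, 3) (array([0.6654, 0.0977]), array([0.1298, 0.0347]), 2.2)
scene
lid (array([0.5096, 0.2045]), array([0.2069, 0.1825]), 89.4) 0.07584984665843048 6814
handle (array([0.4861, 0.2295]), array([0.0735, 0.0154]), 89.8) [0.09454763 0.10197747 0.10428136]
plate (array([0.5089, 0.0239]), array([0.1532, 0.2196]), 89.5) 7019
hood (array([0.6435, 0.0237]), array([0.1529, 0.1123]), 89.8) 0.06833701143373154
pin (array([ 0.4325, -0.1932]), array([0.025, 0.122]), 0.8) 0.05175471361343704 536
pin (array([ 0.4848, -0.1925]), array([0.0241, 0.1213]), 2.1) 0.04885247728836835 478
pin (array([ 0.536 , -0.1907]), array([0.0227, 0.1234]), 2.2) 0.04872641443469156 443
pin (array([ 0.5875, -0.1882]), array([0.0245, 0.1226]), 0.8) 0.052021755238972844 420
surf 0.0044346845057376735
obst [0.56 0.08 0.02] [0.8  0.35 0.2 ] (222, 3) (array([0.6654, 0.0941]), array([0.1313, 0.033 ]), 6.3)
```

apply_moves([
  [0,0,-0.054,0,0,0,1],
  [0,0,-0.054,0,0,0,1],
  [0,0,-0.054,0,0,0,1],
  [0,0,-0.054,0,0,0,1],
  [0,0,-0.054,0,0,0,1],
  [0,0,-0.054,0,0,0,1],
  [0,0,-0.054,0,0,0,1],
  [0,0,0,0,0,0,1],
])

```text
clock: 1.9
tcp_pos: [0.2431, -0.6029, 0.2315]
ee_rot: [3.14, 0.058, -0.0]
contact_force: [-0.2, -0.4, -0.2]
grip_width: 0.0856
```

Run:
```python
from h import *
P,u,v=cloud("top",np.load("pics/top0.npy"))
o=region(P,.56,.8,.08,.36,.02,.2)
for x in np.arange(.56,.8,.02):
    q=o[(o[:,0]>=x)&(o[:,0]<x+.02)]; print(round(x,2),len(q), (q[:,1].min().round(3),q[:,1].max().round(3),q[:,2].max().round(3)) if len(q) else '')
s=st(); print(s['joint_positions'].round(2),s['ee_rot'].round(3),s['tcp_pos'].round(3))
```

```text
0.56 105 (np.float64(0.081), np.float64(0.105), np.float64(0.042))
0.58 131 (np.float64(0.08), np.float64(0.104), np.float64(0.074))
0.6 109 (np.float64(0.08), np.float64(0.104), np.float64(0.072))
0.62 100 (np.float64(0.081), np.float64(0.105), np.float64(0.072))
0.64 103 (np.float64(0.08), np.float64(0.104), np.float64(0.071))
0.66 58 (np.float64(0.08), np.float64(0.105), np.float64(0.069))
0.68 99 (np.float64(0.085), np.float64(0.116), np.float64(0.084))
0.7 274 (np.float64(0.081), np.float64(0.36), np.float64(0.2))
0.72 101 (np.float64(0.083), np.float64(0.356), np.float64(0.197))
0.74 114 (np.float64(0.326), np.float64(0.36), np.float64(0.2))
0.76 215 (np.float64(0.242), np.float64(0.359), np.float64(0.192))
0.78 768 (np.float64(0.08), np.float64(0.357), np.float64(0.199))
[ 1.62  0.56 -0.68  1.54  0.37  1.17  0.9 ] [ 3.14   0.058 -0.   ] [ 0.243 -0.603  0.232]
```

apply_moves([
  [0,0,0.014,0.3,0,0,1],
  [0,0,0,0.25,-0.17,0,1],
  [0,0,0,0.25,-0.17,0,1],
  [0,0,0,0.25,-0.17,0,1],
  [0,0,0,0.2,-0.22,0,1],
  [0,0,0,0,-0.3,0,1],
  [0,0,0,0,-0.3,0,1],
  [0,0,0,0,-0.3,0,1],
])

```text
clock: 2.9
tcp_pos: [0.5092, -0.2783, 0.2285]
ee_rot: [3.138, -0.091, 0.001]
contact_force: [0.8, 0.5, 0.3]
grip_width: 0.0851
```

apply_moves([
  [0,0,0,0,-0.3,0,1],
  [0,0,0,0,-0.3,0,1],
  [0,0,0,0,-0.3,0,1],
  [0,0,0,0,-0.3,0,1],
  [0,0,0,0,-0.3,0,1],
  [0,0,0,0,-0.3,0,1],
  [0,0,0,0,-0.3,0,1],
  [0,0,0,0,-0.2,0,1],
])

```text
clock: 3.9
tcp_pos: [0.5431, 0.1965, 0.2298]
ee_rot: [3.134, -0.145, 0.013]
contact_force: [-0.8, -0.5, 1.2]
grip_width: 0.0855
```

apply_moves([
  [0,0,-0.027,0,0,0,1],
  [0,0,0,-0.15,-0.08,0.1,1],
  [0,0,0,-0.14,-0.08,0.15,1],
  [0,0,0,0,0,0.15,1],
  [0,0,0,0,0,0,1],
])

```text
clock: 4.53
tcp_pos: [0.4842, 0.2369, 0.149]
ee_rot: [3.141, -0.025, 0.018]
contact_force: [0.6, -0.3, -0.5]
grip_width: 0.0857
```

```bash
cat >> h.py <<'E'
def go(x,y,z,yaw=0.0,show=True):
    """total normalised shift/turn from the present pose to tool down at x,y,z with tool x at yaw deg"""
    s=st(); M=R.from_rotvec(s['ee_rot']).as_matrix()
    c,sn=np.cos(np.radians(yaw)),np.sin(np.radians(yaw))
    T=np.array([[c,sn,0],[sn,-c,0],[0,0,-1.]])
    rv=R.from_matrix(M.T@T).as_rotvec()/np.pi
    d=np.array([x,y,z])-s['tcp_pos']
    print("t",round(s['clock'],2),"pos",s['tcp_pos'].round(4),"w",round(s['grip_width'],4),"F",s['contact_force'].round(1))
    print(" turn",rv.round(4)," shift now",(M.T@d/.2).round(3)," shift after turn",(T.T@d/.2).round(3))
E
python3 -c "
from h import *
go(.485,.2297,.082,-.5)"
```

```text
t 4.53 pos [0.4842 0.2369 0.149 ] w 0.0857 F [ 0.6 -0.3 -0.5]
 turn [ 0.0001 -0.0036 -0.0023]  shift now [0.001 0.036 0.335]  shift after turn [0.004 0.036 0.335]
```

apply_moves([
  [0,-0.0036,-0.002,0.003,0.036,0.12,1],
  [0,0,0,0,0,0.12,1],
  [0,0,0,0,0,0.095,1],
  [0,0,0,0,0,0,-1],
  [0,0,0,0,0,0,-1],
  [0,0,0,0,0,0,-1],
  [0,0,0,0,0,0,-1],
  [0,0,0,0,0,0,-1],
], squeeze=80)

```text
clock: 5.52
tcp_pos: [0.4906, 0.2318, 0.0877]
ee_rot: [-3.139, 0.032, -0.014]
contact_force: [-0.5, 0.1, -2.1]
grip_width: 0.0118
```

```bash
python3 -c "
from h import *
go(.485,.2297,.19,0)"
```

```text
t 5.53 pos [0.4906 0.2318 0.0877] w 0.0118 F [-0.5  0.1 -2.1]
 turn [-0.0009 -0.0029 -0.0064]  shift now [-0.023  0.009 -0.512]  shift after turn [-0.028  0.01  -0.511]
```

apply_moves([
  [0,0,0,0,0,-0.1,-1],
  [0,0,0,0,0,-0.15,-1],
  [0,0,0,0,0,-0.15,-1],
  [0,0,0,0,0,0,-1],
])

```text
clock: 6.02
tcp_pos: [0.4904, 0.232, 0.1732]
ee_rot: [-3.138, 0.031, -0.017]
contact_force: [-0.4, 0.5, -1.9]
grip_width: 0.0121
```

```bash
python3 -c "
from h import *
go(.64,.2300,.15,0)
p,d=ctrl.grab_frame('scene'); cv2.imwrite('pics/scene1.png',p[150:470,100:500])"
```

```text
t 6.03 pos [0.4904 0.232  0.1732] w 0.0121 F [-0.4  0.5 -1.9]
 turn [-0.0012 -0.0035 -0.0063]  shift now [ 0.747 -0.004  0.124]  shift after turn [0.748 0.01  0.116]
```

View pics/scene1.png

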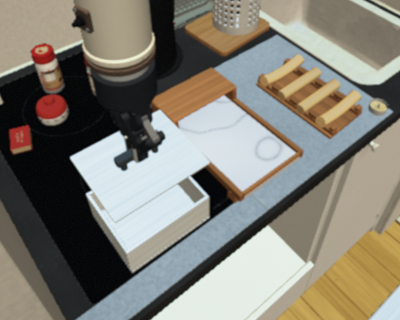

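The lid is held above the box. Moving it behind the box.

apply_moves([
  [-0.001,-0.003,-0.006,0.15,0,0,-1],
  [0,0,0,0.22,0,0,-1],
  [0,0,0,0.22,0,0.05,-1],
  [0,0,0,0.14,0,0.05,-1],
  [0,0,0,0,0,0.1,-1],
  [0,0,0,0,0,0.15,-1],
  [0,0,0,0,0,0.1,-1],
  [0,0,0,0,0,0,-1],
])

```text
clock: 7.08
tcp_pos: [0.6322, 0.2267, 0.0695]
ee_rot: [3.133, 0.002, -0.021]
contact_force: [0.4, 0.2, -1.4]
grip_width: 0.0119
```

```bash
python3 -c "
from h import *
go(.64,.2300,.031,0)"
```

```text
t 7.08 pos [0.6322 0.2267 0.0695] w 0.0119 F [ 0.4  0.2 -1.4]
 turn [0.0026 0.0042 0.0005]  shift now [ 0.041 -0.018  0.192]  shift after turn [ 0.039 -0.017  0.193]
```

apply_moves([
  [0.002,0.004,0,0.04,0,0.06,-1],
  [0,0,0,0,0,0.06,-1],
  [0,0,0,0,0,0.045,-1],
  [0,0,0,0,0,0.03,-1],
  [0,0,0,0,0,0,-1],
  [0,0,0,0,0,0,1],
  [0,0,0,0,0,0,1],
  [0,0,0,0,0,0,1],
])

```text
clock: 8.07
tcp_pos: [0.643, 0.2284, 0.0321]
ee_rot: [-3.14, -0.003, -0.01]
contact_force: [0.4, -0.6, -0.6]
grip_width: 0.0658
```

```bash
python3 -c "
from h import *
go(.449,-.19,.18,1.7)"
```

```text
t 8.07 pos [0.643  0.2284 0.0321] w 0.0658 F [ 0.4 -0.6 -0.6]
 turn [-0.0003 -0.002  -0.0088]  shift now [-0.969  2.089 -0.748]  shift after turn [-1.031  2.062 -0.739]
```

apply_moves([
  [0,0,0,0,0,-0.25,1],
  [0,0,0,0,0,-0.3,1],
  [0,0,-0.004,-0.1,0.25,-0.1,-0.05],
  [0,0,-0.004,-0.15,0.25,0,-0.05],
  [0,0,0,-0.15,0.25,0,-0.05],
  [0,0,0,-0.15,0.25,0,-0.05],
  [0,0,0,-0.15,0.25,0,-0.05],
  [0,0,0,-0.15,0.25,0,-0.05],
])

```text
clock: 9.07
tcp_pos: [0.4785, -0.0781, 0.1668]
ee_rot: [-3.139, -0.058, -0.024]
contact_force: [0.8, -1.0, 1.1]
grip_width: 0.0406
```

```bash
python3 -c "
from h import *
go(.4325,-.1925,.12,1.7)
p,d=top(); P,u,v=cloud('top',d)
print('lidhandle',rect(region(P,.55,.75,.15,.3,.035,.06)), 'lidplate',rect(region(P,.56,.72,.12,.33,.012,.03)))
b=region(P,.35,.58,.12,.33,.055,.085); print('boxrim',rect(b),b[:,2].mean())"
```

```text
t 9.07 pos [ 0.4785 -0.0781  0.1668] w 0.0406 F [ 0.8 -1.   1.1]
 turn [-0.0006 -0.0049  0.0023]  shift now [-0.254  0.564  0.229]  shift after turn [-0.247  0.565  0.234]
lidhandle (array([0.6395, 0.226 ]), array([0.0144, 0.0734]), 0.8) lidplate (array([0.6394, 0.2263]), array([0.134 , 0.1585]), 0.2)
boxrim (array([0.4848, 0.2304]), array([0.1529, 0.1281]), 89.6) 0.06902649446410299
```

apply_moves([
  [0,-0.005,0.002,-0.12,0.2,0.1,-0.05],
  [0,0,0,-0.11,0.2,0.1,-0.05],
  [0,0,0,0,0.14,0.03,-0.05],
  [0,0,0,0,0,0,-0.05],
])

```text
clock: 9.62
tcp_pos: [0.4287, -0.2033, 0.1208]
ee_rot: [3.134, 0.021, -0.006]
contact_force: [0.3, -0.2, 0.5]
grip_width: 0.0408
```

```bash
python3 -c "
from h import *
go(.435,-.191,.026,1.7)
p,d=ctrl.grab_frame('wrist'); cv2.imwrite('pics/w1.png',p)"
```

```text
t 9.62 pos [ 0.4287 -0.2033  0.1208] w 0.0408 F [ 0.3 -0.2  0.5]
 turn [ 0.0025  0.0012 -0.0053]  shift now [ 0.034 -0.065  0.473]  shift after turn [ 0.034 -0.061  0.474]
```

View pics/w1.png

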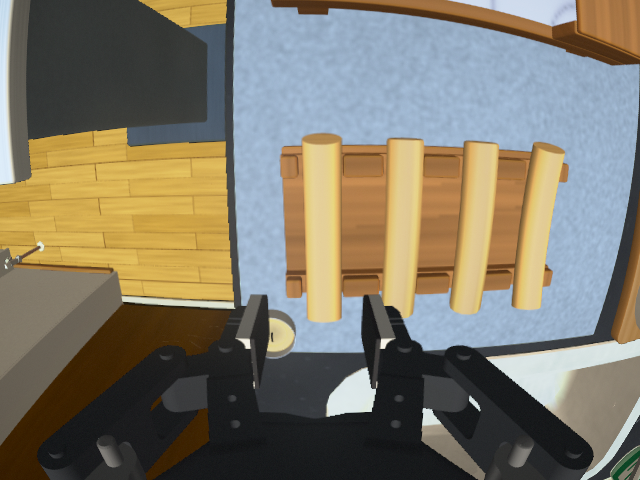

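The wrist view shows pin 1 (column 322) between the finger tips (265–370) with the neighbour clear (403); descending.

apply_moves([
  [0.002,0.001,-0.005,0.034,-0.062,0.08,-0.05],
  [0,0,0,0,0,0.1,-0.05],
  [0,0,0,0,0,0.1,-0.05],
  [0,0,0,0,0,0,-0.05],
])

```text
clock: 10.18
tcp_pos: [0.4391, -0.1837, 0.0661]
ee_rot: [3.14, 0.061, 0.006]
contact_force: [-0.0, 0.0, 0.1]
grip_width: 0.0403
```

```bash
python3 -c "
from h import *
go(.435,-.191,.026,1.7)"
```

```text
t 10.18 pos [ 0.4391 -0.1837  0.0661] w 0.0403 F [-0.   0.   0.1]
 turn [ 0.0004 -0.0013  0.0029]  shift now [-0.023  0.035  0.2  ]  shift after turn [-0.022  0.036  0.2  ]
```

apply_moves([
  [0,-0.001,0.002,-0.015,0.028,0.03,-0.05],
  [0,0,0,0,0,0.07,-0.05],
  [0,0,0,0,0,0.07,-0.05],
  [0,0,0,0,0,0.02,-0.05],
  [0,0,0,0,0,0,-1],
  [0,0,0,0,0,0,-1],
  [0,0,0,0,0,0,-1],
], squeeze=60)

```text
clock: 11.05
tcp_pos: [0.435, -0.1894, 0.0275]
ee_rot: [3.138, 0.052, -0.005]
contact_force: [-1.2, 0.1, 0.4]
grip_width: 0.0219
```

```bash
python3 -c "
from h import *
go(.449,.026,.12,0)"
```

```text
t 11.05 pos [ 0.435  -0.1894  0.0275] w 0.0219 F [-1.2  0.1  0.4]
 turn [0.0011 0.001  0.0105]  shift now [ 0.104 -1.073 -0.467]  shift after turn [ 0.07  -1.077 -0.462]
```

apply_moves([
  [0,0,0,0,0,-0.2,-1],
  [0,0,0,0,0,-0.25,-1],
  [0.001,0.001,0.01,0.02,-0.2,0,-1],
  [0,0,0,0.03,-0.25,0,-1],
  [0,0,0,0.03,-0.25,0,-1],
  [0,0,0,0,-0.25,0,-1],
  [0,0,0,0,-0.12,0,-1],
  [0,0,0,0,0,0,-1],
])

```text
clock: 12.05
tcp_pos: [0.4534, 0.0294, 0.1218]
ee_rot: [-3.141, 0.008, -0.011]
contact_force: [0.7, -0.9, 0.5]
grip_width: 0.0216
```

```bash
python3 -c "
from h import *
go(.453,.0265,.044,0)"
```

```text
t 12.05 pos [0.4534 0.0294 0.1218] w 0.0216 F [ 0.7 -0.9  0.5]
 turn [-0.0002 -0.0022 -0.0016]  shift now [-0.004  0.015  0.389]  shift after turn [-0.002  0.014  0.389]
```

apply_moves([
  [0,-0.002,-0.001,0,0.012,0.1,-1],
  [0,0,0,0,0,0.13,-1],
  [0,0,0,0,0,0.08,-1],
  [0,0,0,0,0,0.06,-1],
  [0,0,0,0,0,0,-1],
])

```text
clock: 12.68
tcp_pos: [0.4553, 0.0221, 0.046]
ee_rot: [3.139, -0.01, 0.004]
contact_force: [-0.4, 0.6, -0.6]
grip_width: 0.0219
```

```bash
python3 -c "
from h import *
go(.453,.0265,.044,0)"
```

```text
t 12.68 pos [0.4553 0.0221 0.046 ] w 0.0219 F [-0.4  0.6 -0.6]
 turn [ 0.0007 -0.0009 -0.002 ]  shift now [-0.012 -0.022  0.01 ]  shift after turn [-0.012 -0.022  0.01 ]
```

Lower slightly, then release and lift clear.

apply_moves([
  [0,0,0,-0.008,-0.016,0.01,-1],
  [0,0,0,0,0,0,-1],
  [0,0,0,0,0,0,0.0],
  [0,0,0,0,0,-0.05,0.6],
  [0,0,0,0,0,-0.2,0.8],
  [0,0,0,0,0,-0.25,0.8],
  [0,0,0,0,0.25,0,-0.05],
  [0,0,0,0,0.3,0,-0.05],
])

```text
clock: 13.68
tcp_pos: [0.4562, -0.0818, 0.1535]
ee_rot: [3.137, 0.009, 0.016]
contact_force: [0.8, -0.4, 0.8]
grip_width: 0.0417
```

apply_moves([
  [0,0,0,0,0.3,0,-0.05],
  [0,0,0,0.05,0.2,0,-0.05],
  [0,0,0,0.05,0,0,-0.05],
  [0,0,0,0,0,0,-0.05],
  [0,0,0,0,0,0,-0.05],
  [0,0,0,0,0,0,-0.05],
  [0,0,0,0,0,0,-0.05],
  [0,0,0,0,0,0,-0.05],
])

```text
clock: 14.68
tcp_pos: [0.4765, -0.1846, 0.1577]
ee_rot: [3.135, 0.01, 0.019]
contact_force: [0.5, -0.3, -0.5]
grip_width: 0.0407
```

```bash
python3 -c "
from h import *
go(.487,-.190,.1,1.7)
p,d=ctrl.grab_frame('scene'); cv2.imwrite('pics/s2.png',p)
P,u,v=cloud('scene',d)
print(rect(region(P,.41,.585,-.04,.085,.046,.075)))
for q in ctrl.pinpoint('scene','pin_a'): print(round(q['confidence'],2),np.round(q['xy']))"
```

```text
t 14.68 pos [ 0.4765 -0.1846  0.1577] w 0.0407 F [ 0.5 -0.3 -0.5]
 turn [ 0.0021 -0.0039 -0.0074]  shift now [0.049 0.025 0.289]  shift after turn [0.052 0.028 0.288]
(array([0.4692, 0.0201]), array([0.1215, 0.0286]), 84.0)
0.81 [413. 242.]
0.72 [380. 223.]
0.67 [349. 292.]
0.63 [399. 235.]
```

View pics/s2.png

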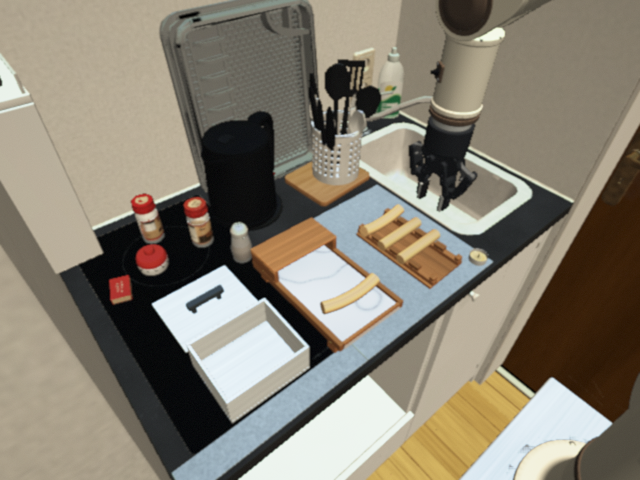

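Pin 1 lies visibly bowed on the open plate at (350,292): warped. Measure it from the top.

```bash
cat >> h.py <<'E'
def platepin():
    p,d=top(); P,u,v=cloud('top',d)
    a=region(P,.41,.585,-.042,.09,.045,.08); r=rect(a); print("pin on plate",r,len(a))
    cy=r[0][1]
    for o in (-.045,0,.045):
        m=a[abs(a[:,1]-cy-o)<.012]
        if len(m): print("  slice y",round(cy+o,3),"x mid",round((m[:,0].min()+m[:,0].max())/2,4),"ztop",m[:,2].max().round(3))
E
python3 -c "
from h import *
platepin()"
```

```text
pin on plate (array([0.4695, 0.0076]), array([0.1362, 0.0653]), 66.2) 655
  slice y -0.037 x mid 0.448 ztop 0.072
  slice y 0.008 x mid 0.4646 ztop 0.065
  slice y 0.053 x mid 0.4701 ztop 0.064
```

```bash
sed -i 's/-.042,.09,.045,.08/-.05,.1,.05,.08/' h.py; python3 -c "
from h import *
platepin()
p,d=ctrl.grab_frame('scene'); P,u,v=cloud('scene',d)
a=region(P,.41,.585,-.05,.1,.05,.08); print('scene',rect(a))
for o in (-.035,.02,.075):
    m=a[abs(a[:,1]-o)<.01]; print(o,m[:,0].min(),m[:,0].max())
p,d=top(); cv2.imwrite('pics/t2.png',cv2.resize(p[200:340,250:450],None,fx=4,fy=4))"
```

```text
pin on plate (array([0.4654, 0.0067]), array([0.1415, 0.0559]), 67.3) 637
  slice y -0.038 x mid 0.4448 ztop 0.071
  slice y 0.007 x mid 0.4646 ztop 0.066
  slice y 0.052 x mid 0.4701 ztop 0.063
scene (array([0.5185, 0.0193]), array([0.1315, 0.1215]), 0.2)
-0.035 0.4539139972353211 0.584463690041148
0.02 0.45429211065163855 0.4762697815358759
0.075 0.4639376720903362 0.4891707100448091
```

View pics/t2.png

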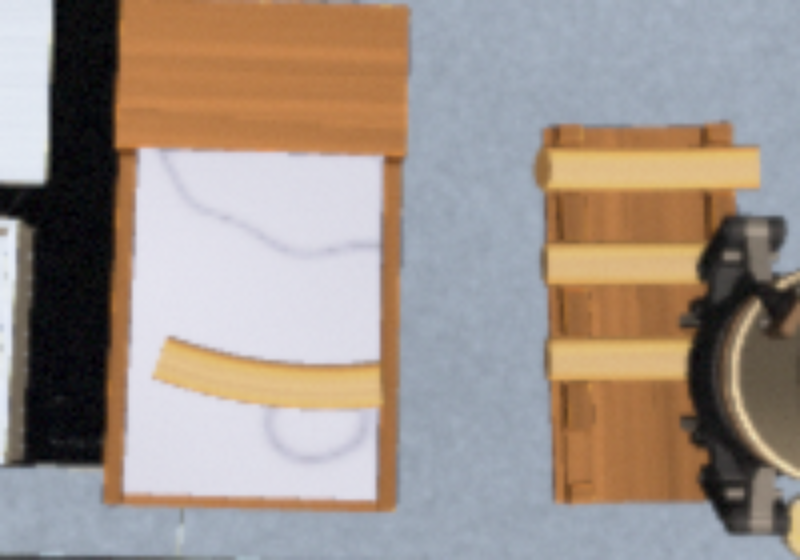

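Pin 1 (zoomed 160–382, 357–387) rests with its middle at about (0.466, 0.020), yaw −8°, clear of the hood. Go and take it.

```bash
python3 -c "
from h import *
go(.468,.021,.1,-8)"
```

```text
t 14.97 pos [ 0.4765 -0.1853  0.1576] w 0.0409 F [-0.9 -0.2 -0.4]
 turn [ 0.0017 -0.0041  0.0461]  shift now [-0.041 -1.033  0.281]  shift after turn [-0.186 -1.015  0.288]
```

apply_moves([
  [0.001,-0.004,0,-0.01,-0.2,0,0.2],
  [0,0,0,-0.01,-0.25,0,0.2],
  [0,0,0,-0.01,-0.25,0,0.2],
  [0,0,0,0,-0.2,0,0.2],
  [0,0,0.04,0,-0.06,0,0.2],
  [0,0,0,0,0,0.1,0.2],
  [0,0,0,0,0,0.15,0.2],
  [0,0,0,0,0,0,0.2],
])

```text
clock: 15.98
tcp_pos: [0.4719, 0.0117, 0.1069]
ee_rot: [3.133, -0.2, 0.007]
contact_force: [0.1, -0.2, 0.4]
grip_width: 0.0512
```

```bash
python3 -c "
from h import *
go(.468,.021,.042,-8)"
```

```text
t 15.97 pos [0.4719 0.0117 0.1069] w 0.0512 F [ 0.1 -0.2  0.4]
 turn [ 0.0007 -0.0014  0.0038]  shift now [-0.027 -0.045  0.324]  shift after turn [-0.026 -0.044  0.324]
```

apply_moves([
  [0,-0.001,0.003,-0.022,-0.038,0.08,0.2],
  [0,0,0,0,0,0.12,0.2],
  [0,0,0,0,0,0.08,0.2],
  [0,0,0,0,0,0.035,0.2],
  [0,0,0,0,0,0,-1],
  [0,0,0,0,0,0,-1],
  [0,0,0,0,0,0,-1],
  [0,0,0,0,0,0,-1],
])

```text
clock: 16.98
tcp_pos: [0.4739, 0.0192, 0.0477]
ee_rot: [3.131, -0.219, 0.015]
contact_force: [0.4, 0.6, -0.2]
grip_width: 0.0216
```

```bash
python3 -c "
from h import *
go(.488,.232,.16,-.5)"
```

```text
t 16.98 pos [0.4739 0.0192 0.0477] w 0.0216 F [ 0.4  0.6 -0.2]
 turn [ 0.0008 -0.003  -0.0417]  shift now [-0.073 -1.062 -0.564]  shift after turn [ 0.061 -1.064 -0.562]
```

Shallow grip; re-grip 6 mm lower.

apply_moves([
  [0,0,0,0,0,0,-0.2],
  [0,0,0,0,0,0.025,-0.2],
  [0,0,0,0,0,0.02,-0.2],
  [0,0,0,0,0,0,-1],
  [0,0,0,0,0,0,-1],
  [0,0,0,0,0,0,-1],
], squeeze=80)

```text
clock: 17.73
tcp_pos: [0.4743, 0.019, 0.0386]
ee_rot: [3.131, -0.219, 0.016]
contact_force: [0.1, 0.4, 1.7]
grip_width: 0.0213
```

```bash
python3 -c "
from h import *
go(.470,.232,.16,-.5)"
```

```text
t 17.73 pos [0.4743 0.019  0.0386] w 0.0213 F [0.1 0.4 1.7]
 turn [ 0.001  -0.0032 -0.0416]  shift now [-0.163 -1.05  -0.611]  shift after turn [-0.031 -1.065 -0.607]
```

apply_moves([
  [0,0,0,0,0,-0.2,-1],
  [0,0,0,0,0,-0.3,-1],
  [0,0,-0.04,0,-0.1,-0.08,-1],
  [0,0,0,-0.03,-0.25,0,-1],
  [0,0,0,0,-0.25,0,-1],
  [0,0,0,0,-0.25,0,-1],
  [0,0,0,0,-0.15,0,-1],
  [0,0,0,0,0,0,-1],
])

```text
clock: 18.73
tcp_pos: [0.4722, 0.2237, 0.1564]
ee_rot: [3.14, -0.024, 0.014]
contact_force: [-1.4, -0.6, -0.2]
grip_width: 0.0215
```

```bash
python3 -c "
from h import *
go(.468,.232,.055,-.5)
p,d=top(); P,u,v=cloud('top',d)
b=region(P,.35,.58,.12,.35,.055,.08); print('boxrim',rect(b))
p,d=ctrl.grab_frame('scene');P,u,v=cloud('scene',d)
b=region(P,.35,.58,.12,.35,.055,.08); print('boxrim scene',rect(b))
cv2.imwrite('pics/s3.png',p[150:470,100:500])"
```

```text
t 18.73 pos [0.4722 0.2237 0.1564] w 0.0215 F [-1.4 -0.6 -0.2]
 turn [ 0.0005 -0.0029 -0.0021]  shift now [-0.026 -0.042  0.507]  shift after turn [-0.021 -0.041  0.507]
boxrim (array([0.4848, 0.2303]), array([0.1528, 0.1281]), 89.5)
boxrim scene (array([0.4863, 0.2291]), array([0.1525, 0.1302]), 89.3)
```

View pics/s3.png

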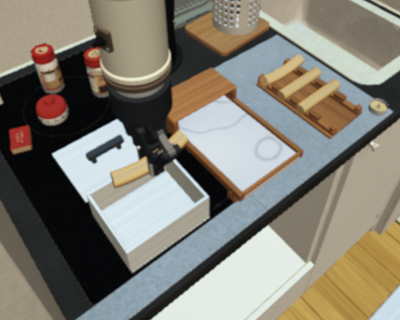

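apply_moves([
  [0,-0.003,-0.002,-0.015,-0.035,0.08,-1],
  [0,0,0,0,0,0.15,-1],
  [0,0,0,0,0,0.13,-1],
  [0,0,0,0,0,0,-1],
])

```text
clock: 19.32
tcp_pos: [0.4697, 0.2215, 0.0786]
ee_rot: [3.134, -0.032, -0.007]
contact_force: [-0.1, -0.6, -0.3]
grip_width: 0.0215
```

```bash
python3 -c "
from h import *
go(.469,.231,.032,-.5)"
```

```text
t 19.32 pos [0.4697 0.2215 0.0786] w 0.0215 F [-0.1 -0.6 -0.3]
 turn [ 0.0025  0.0014 -0.0036]  shift now [-0.003 -0.049  0.233]  shift after turn [-0.004 -0.047  0.233]
```

apply_moves([
  [0.002,0.001,-0.003,0,-0.047,0,-1],
  [0,0,0,0,0,0,-1],
])

```text
clock: 19.58
tcp_pos: [0.4704, 0.2314, 0.0792]
ee_rot: [3.141, -0.017, -0.001]
contact_force: [0.2, -0.1, -1.0]
grip_width: 0.0212
```

```bash
python3 -c "
from h import *
go(.469,.231,.032,-.5)"
```

```text
t 19.57 pos [0.4704 0.2314 0.0792] w 0.0212 F [ 0.2 -0.1 -1. ]
 turn [ 0.0001  0.0002 -0.0007]  shift now [-0.007  0.002  0.236]  shift after turn [-0.007  0.002  0.236]
```

apply_moves([
  [0,0,0,-0.005,0,0.1,-1],
  [0,0,0,0,0,0.1,-1],
  [0,0,0,0,0,0.03,-1],
  [0,0,0,0,0,0,-1],
  [0,0,0,0,0,0,-0.25],
  [0,0,0,0,0,0,-0.25],
  [0,0,0,0,0,-0.2,-0.25],
  [0,0,0,0,0,-0.3,-0.05],
])

```text
clock: 20.58
tcp_pos: [0.4678, 0.2303, 0.13]
ee_rot: [3.139, -0.017, -0.009]
contact_force: [1.5, 0.0, 1.0]
grip_width: 0.0406
```

apply_moves([
  [0,0,0,0,0,-0.15,-0.05],
  [0,0,0,0.05,0.2,0,-0.05],
  [0,0,0,0.05,0.3,0,-0.05],
  [0,0,0,0,0.3,0,-0.05],
  [0,0,0,0,0.3,0,-0.05],
  [0,0,0,0,0.3,0,-0.05],
  [0,0,0,0,0.3,0,-0.05],
  [0,0,0,0,0.2,0,-0.05],
])

```text
clock: 21.58
tcp_pos: [0.4923, -0.1546, 0.1715]
ee_rot: [-3.141, 0.002, -0.026]
contact_force: [-0.1, 0.8, -0.8]
grip_width: 0.0408
```

```bash
cat >> h.py <<'E'
def boxlook():
    p,d=top(); P,u,v=cloud('top',d)
    b=region(P,.35,.58,.12,.35,.055,.08); r=rect(b); print('boxrim',r)
    c=r[0]; a=region(P,c[0]-.055,c[0]+.055,c[1]-.068,c[1]+.068,.02,.055); print('in box',rect(a) if len(a) else None,len(a), a[:,2].max() if len(a) else '')
    print('lid',rect(region(P,.56,.72,.12,.33,.012,.03)),'handle',rect(region(P,.55,.75,.15,.3,.035,.06)))
    return p
E
python3 -c "
from h import *
boxlook(); go(.487,-.190,.08,1.7)"
```

```text
boxrim (array([0.4848, 0.2304]), array([0.1528, 0.128 ]), 89.4)
in box (array([0.4789, 0.2283]), array([0.1229, 0.0297]), 84.3) 621 0.038048787535670404
lid (array([0.6397, 0.2264]), array([0.1347, 0.1586]), 0.3) handle (array([0.6391, 0.2257]), array([0.0143, 0.0732]), 1.3)
t 21.62 pos [ 0.4919 -0.1609  0.1712] w 0.0407 F [ 0.7 -5.1 -0. ]
 turn [ 0.001  -0.0051 -0.0119]  shift now [-0.031  0.145  0.456]  shift after turn [-0.029  0.145  0.456]
```

apply_moves([
  [0.001,-0.005,-0.01,-0.02,0.13,0.1,-0.05],
  [0,0,0,0,0,0.15,-0.05],
  [0,0,0,0,0,0.15,-0.05],
  [0,0,0,0,0,0,-0.05],
])

```text
clock: 22.12
tcp_pos: [0.4894, -0.1914, 0.0918]
ee_rot: [3.138, 0.029, 0.007]
contact_force: [0.0, -0.0, 0.9]
grip_width: 0.0408
```

```bash
python3 -c "
from h import *
go(.487,-.190,.026,1.7)
p,d=ctrl.grab_frame('wrist'); cv2.imwrite('pics/w2.png',p[60:400,140:640])"
```

```text
t 22.12 pos [ 0.4894 -0.1914  0.0918] w 0.0408 F [ 0.  -0.   0.9]
 turn [ 0.0011 -0.0014 -0.0035]  shift now [-0.013 -0.008  0.329]  shift after turn [-0.012 -0.007  0.329]
```

View pics/w2.png

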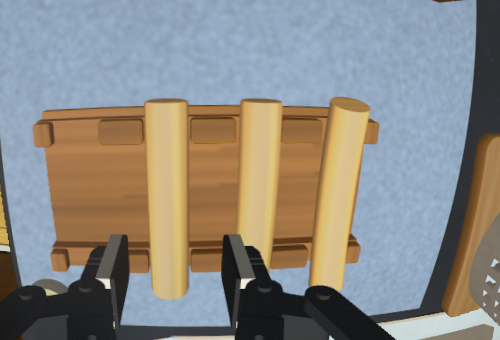

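Pin 2 (crop col 170) sits between the fingers (128–228), slightly left; narrow the opening a bit and descend.

apply_moves([
  [0,-0.001,-0.003,-0.012,-0.005,0.04,-0.13],
  [0,0,0,0,0,0.1,-0.13],
  [0,0,0,0,0,0.1,-0.13],
  [0,0,0,0,0,0.06,-0.13],
  [0,0,0,0,0,0,-0.13],
])

```text
clock: 22.8
tcp_pos: [0.4905, -0.1905, 0.0317]
ee_rot: [3.135, 0.047, 0.011]
contact_force: [-0.1, 0.8, 0.2]
grip_width: 0.0373
```

```bash
python3 -c "
from h import *
go(.487,-.190,.026,1.7)"
```

```text
t 22.8 pos [ 0.4905 -0.1905  0.0317] w 0.0373 F [-0.1  0.8  0.2]
 turn [ 0.002  -0.0023  0.0002]  shift now [-0.018 -0.003  0.028]  shift after turn [-0.017 -0.003  0.028]
```

apply_moves([
  [0.001,-0.002,0,-0.015,0,0.02,-0.13],
  [0,0,0,0,0,0,-1],
  [0,0,0,0,0,0,-1],
  [0,0,0,0,0,0,-1],
  [0,0,0,0,0,-0.15,-1],
  [0,0,0,0,0,-0.3,-1],
  [0,0,0,0,0,-0.1,-1],
  [0,0,0,0,0,0,-1],
])

```text
clock: 23.8
tcp_pos: [0.4876, -0.1907, 0.1407]
ee_rot: [3.138, 0.047, 0.001]
contact_force: [-0.6, -0.3, -1.4]
grip_width: 0.0212
```

```bash
python3 -c "
from h import *
go(.453,.0265,.12,0)"
```

```text
t 23.8 pos [ 0.4876 -0.1907  0.1407] w 0.0212 F [-0.6 -0.3 -1.4]
 turn [ 0.0011 -0.0003  0.0095]  shift now [-0.141 -1.091  0.1  ]  shift after turn [-0.173 -1.086  0.104]
```

apply_moves([
  [0.001,0,0.009,-0.04,-0.2,0,-1],
  [0,0,0,-0.05,-0.25,0,-1],
  [0,0,0,-0.05,-0.25,0,-1],
  [0,0,0,0,-0.25,0.05,-1],
  [0,0,0,0,-0.12,0.05,-1],
  [0,0,0,0,0,0.1,-1],
  [0,0,0,0,0,0.1,-1],
  [0,0,0,0,0,0,-1],
])

```text
clock: 24.8
tcp_pos: [0.4513, 0.0281, 0.069]
ee_rot: [-3.138, 0.003, 0.016]
contact_force: [-0.3, -0.5, -1.1]
grip_width: 0.0208
```

```bash
python3 -c "
from h import *
go(.453,.0265,.044,0)"
```

```text
t 24.8 pos [0.4513 0.0281 0.069 ] w 0.0208 F [-0.3 -0.5 -1.1]
 turn [-0.001   0.0032 -0.0007]  shift now [0.01  0.009 0.125]  shift after turn [0.008 0.008 0.125]
```

apply_moves([
  [0,0.003,0,0.008,0.007,0.05,-1],
  [0,0,0,0,0,0.05,-1],
  [0,0,0,0,0,0.02,-1],
  [0,0,0,0,0,0,-1],
])

```text
clock: 25.3
tcp_pos: [0.4531, 0.0261, 0.0435]
ee_rot: [-3.138, 0.005, -0.0]
contact_force: [0.6, -0.5, -1.4]
grip_width: 0.0211
```

```bash
python3 -c "
from h import *
go(.453,.0265,.0435,0)"
```

```text
t 25.3 pos [0.4531 0.0261 0.0435] w 0.0211 F [ 0.6 -0.5 -1.4]
 turn [-0.0011 -0.     -0.0011]  shift now [-0.    -0.002  0.   ]  shift after turn [-0.    -0.002  0.   ]
```

apply_moves([
  [0,0,0,0,0,0,0.0],
  [0,0,0,0,0,-0.05,0.6],
  [0,0,0,0,0,-0.2,0.8],
  [0,0,0,0,0,-0.25,0.8],
  [0,0,0,0,0.25,0,-0.05],
  [0,0,0,0,0.3,0,-0.05],
  [0,0,0,0,0.3,0,-0.05],
  [0,0,0,0.15,0.2,0,-0.05],
])

```text
clock: 26.3
tcp_pos: [0.4861, -0.1863, 0.1541]
ee_rot: [3.14, 0.011, 0.013]
contact_force: [0.6, 0.6, 0.1]
grip_width: 0.0403
```

apply_moves([
  [0,0,0,0.2,0,0,-0.05],
  [0,0,0,0.1,0,0,-0.05],
  [0,0,0,0,0,0,-0.05],
  [0,0,0,0,0,0,-0.05],
  [0,0,0,0,0,0,-0.05],
  [0,0,0,0,0,0,-0.05],
  [0,0,0,0,0,0,-0.05],
  [0,0,0,0,0,0,-0.05],
])

```text
clock: 27.3
tcp_pos: [0.5461, -0.1922, 0.1583]
ee_rot: [3.137, -0.003, 0.017]
contact_force: [-0.6, 0.2, -0.5]
grip_width: 0.0407
```

```bash
python3 -c "
from h import *
platepin(); p=boxlook(); go(.539,-.188,.08,1.7)
p,d=ctrl.grab_frame('scene'); cv2.imwrite('pics/s4.png',p[170:430,100:500])"
```

```text
pin on plate (array([ 0.4303, -0.0421]), array([0.0023, 0.0194]), 78.3) 3
  slice y -0.042 x mid 0.43 ztop 0.051
boxrim (array([0.4847, 0.2303]), array([0.1527, 0.1283]), 89.5)
in box (array([0.4789, 0.2279]), array([0.1226, 0.0298]), 84.3) 619 0.038872988421672
lid (array([0.6393, 0.2264]), array([0.1342, 0.1588]), 0.3) handle (array([0.6394, 0.2256]), array([0.0141, 0.074 ]), 0.4)
t 27.4 pos [ 0.5462 -0.1921  0.1583] w 0.0404 F [-0.9  0.4  0.2]
 turn [ 0.0013 -0.0034 -0.0101]  shift now [-0.04  -0.022  0.391]  shift after turn [-0.035 -0.022  0.392]
```

View pics/s4.png

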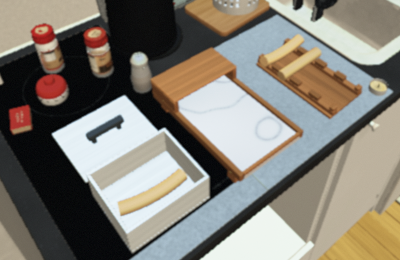

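Pin 2 rolled out of sight under the hood (straight); pin 1 lies in the box. Now pin 3.

apply_moves([
  [0.001,-0.003,-0.009,-0.03,-0.015,0.1,-0.13],
  [0,0,0,0,0,0.15,-0.13],
  [0,0,0,0,0,0.12,-0.13],
  [0,0,0,0,0,0,-0.13],
])

```text
clock: 27.95
tcp_pos: [0.5379, -0.1884, 0.0784]
ee_rot: [-3.141, -0.049, 0.005]
contact_force: [-0.6, 0.2, -0.4]
grip_width: 0.0373
```

```bash
python3 -c "
from h import *
go(.539,-.188,.026,1.7)"
```

```text
t 27.95 pos [ 0.5379 -0.1884  0.0784] w 0.0373 F [-0.6  0.2 -0.4]
 turn [-0.0002  0.001   0.0005]  shift now [ 0.006 -0.002  0.262]  shift after turn [ 0.006 -0.002  0.262]
```

apply_moves([
  [0,0,0,0.003,0,0.06,-0.13],
  [0,0,0,0,0,0.1,-0.13],
  [0,0,0,0,0,0.06,-0.13],
  [0,0,0,0,0,0.02,-0.13],
  [0,0,0,0,0,0,-0.13],
])

```text
clock: 28.58
tcp_pos: [0.5389, -0.1882, 0.0277]
ee_rot: [-3.141, -0.051, 0.004]
contact_force: [-0.2, 0.9, 0.2]
grip_width: 0.0368
```

```bash
python3 -c "
from h import *
go(.539,-.188,.027,1.7)"
```

```text
t 28.57 pos [ 0.5389 -0.1882  0.0277] w 0.0368 F [-0.2  0.9  0.2]
 turn [-0.0002  0.0007  0.0008]  shift now [ 0.001 -0.001  0.003]  shift after turn [ 0.    -0.001  0.003]
```

apply_moves([
  [0,0,0,0,0,0,-1],
  [0,0,0,0,0,0,-1],
  [0,0,0,0,0,0,-1],
  [0,0,0,0,0,-0.15,-1],
  [0,0,0,0,0,-0.3,-1],
  [0,0,0,0,0,-0.1,-1],
  [0,0,0,-0.1,-0.15,0,-1],
  [0,0,0,-0.1,-0.25,0,-1],
])

```text
clock: 29.58
tcp_pos: [0.4983, -0.1128, 0.1421]
ee_rot: [3.14, 0.037, 0.003]
contact_force: [0.4, 1.7, 0.5]
grip_width: 0.0208
```

```bash
python3 -c "
from h import *
go(.453,.0265,.12,0)"
```

```text
t 29.57 pos [ 0.4983 -0.1128  0.1421] w 0.0208 F [0.4 1.7 0.5]
 turn [ 0.0005 -0.0007  0.0075]  shift now [-0.21  -0.702  0.109]  shift after turn [-0.227 -0.697  0.111]
```

apply_moves([
  [0,0,0.007,-0.1,-0.22,0,-1],
  [0,0,0,-0.08,-0.25,0,-1],
  [0,0,0,-0.02,-0.17,0,-1],
  [0,0,0,0,0,0,-1],
  [0,0,0,0,0,0.1,-1],
  [0,0,0,0,0,0.15,-1],
  [0,0,0,0,0,0.08,-1],
  [0,0,0,0,0,0,-1],
])

```text
clock: 30.58
tcp_pos: [0.4547, 0.0168, 0.0732]
ee_rot: [3.137, 0.004, 0.006]
contact_force: [0.4, -0.2, -0.5]
grip_width: 0.0214
```

```bash
python3 -c "
from h import *
go(.453,.0265,.0435,0)"
```

```text
t 30.57 pos [0.4547 0.0168 0.0732] w 0.0214 F [ 0.4 -0.2 -0.5]
 turn [ 0.0015 -0.0011  0.0008]  shift now [-0.009 -0.049  0.148]  shift after turn [-0.008 -0.048  0.148]
```

apply_moves([
  [0.001,-0.001,0,-0.008,-0.047,0.05,-1],
  [0,0,0,0,0,0.06,-1],
  [0,0,0,0,0,0.033,-1],
  [0,0,0,0,0,0,-1],
])

```text
clock: 31.08
tcp_pos: [0.4545, 0.0259, 0.0438]
ee_rot: [3.14, 0.001, 0.004]
contact_force: [-0.1, 0.8, -1.2]
grip_width: 0.021
```

```bash
python3 -c "
from h import *
go(.453,.0265,.0435,0)"
```

```text
t 31.07 pos [0.4545 0.0259 0.0438] w 0.021 F [-0.1  0.8 -1.2]
 turn [ 0.0006 -0.0008  0.0003]  shift now [-0.008 -0.003  0.001]  shift after turn [-0.008 -0.003  0.001]
```

apply_moves([
  [0,0,0,0,0,0,0.0],
  [0,0,0,0,0,-0.05,0.6],
  [0,0,0,0,0,-0.2,0.8],
  [0,0,0,0,0,-0.25,0.8],
  [0,0,0,0.1,0.25,0,-0.05],
  [0,0,0,0.15,0.25,0,-0.05],
  [0,0,0,0.15,0.25,0,-0.05],
  [0,0,0,0.15,0.2,0,-0.05],
])

```text
clock: 32.08
tcp_pos: [0.5691, -0.1646, 0.1558]
ee_rot: [3.136, 0.018, 0.016]
contact_force: [0.8, 1.0, -0.3]
grip_width: 0.0406
```

apply_moves([
  [0,0,0,0.15,0.15,0,-0.05],
  [0,0,0,0,0,0,-0.05],
  [0,0,0,0,0,0,-0.05],
  [0,0,0,0,0,0,-0.05],
  [0,0,0,0,0,0,-0.05],
  [0,0,0,0,0,0,-0.05],
  [0,0,0,0,0,0,-0.05],
  [0,0,0,0,0,0,-0.05],
])

```text
clock: 33.08
tcp_pos: [0.5999, -0.1965, 0.1596]
ee_rot: [3.136, 0.015, 0.019]
contact_force: [-0.1, 0.3, -0.8]
grip_width: 0.0407
```

```bash
python3 -c "
from h import *
platepin(); p=boxlook(); go(.591,-.186,.08,1.7)
p,d=ctrl.grab_frame('scene'); cv2.imwrite('pics/s5.png',p[170:430,100:500])"
```

```text
pin on plate (array([ 0.4196, -0.0476]), array([0.0146, 0.0001]), 0.9) 3
  slice y -0.048 x mid 0.4196 ztop 0.051
boxrim (array([0.4848, 0.2303]), array([0.1526, 0.1284]), 89.4)
in box (array([0.4789, 0.2282]), array([0.1234, 0.0297]), 84.3) 621 0.03980215697908198
lid (array([0.6399, 0.2264]), array([0.1351, 0.1588]), 0.3) handle (array([0.639 , 0.2254]), array([0.0145, 0.0734]), 1.9)
t 33.17 pos [ 0.5999 -0.1966  0.1595] w 0.0404 F [-0.   0.9 -0.3]
 turn [ 0.0017 -0.0038 -0.0065]  shift now [-0.049 -0.055  0.397]  shift after turn [-0.043 -0.054  0.398]
```

View pics/s5.png

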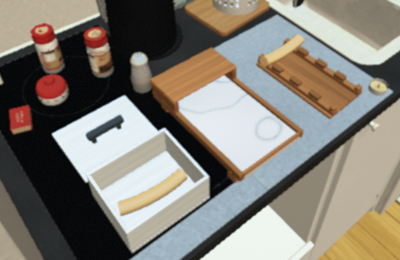

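Pin 3 also under the hood (straight). Now pin 4.

apply_moves([
  [0.001,-0.003,-0.006,-0.04,-0.048,0.1,-0.05],
  [0,0,0,0,0,0.15,-0.05],
  [0,0,0,0,0,0.12,-0.05],
  [0,0,0,0,0,0,-0.05],
])

```text
clock: 33.72
tcp_pos: [0.589, -0.1846, 0.0795]
ee_rot: [-3.141, -0.051, 0.003]
contact_force: [0.0, 0.4, -0.9]
grip_width: 0.0405
```

```bash
python3 -c "
from h import *
go(.591,-.186,.027,1.7)
p,d=ctrl.grab_frame('wrist'); cv2.imwrite('pics/w3.png',p[60:400,140:540])"
```

```text
t 33.73 pos [ 0.589  -0.1846  0.0795] w 0.0405 F [ 0.   0.4 -0.9]
 turn [-0.0001  0.0007  0.0008]  shift now [0.011 0.008 0.262]  shift after turn [0.01  0.007 0.262]
```

View pics/w3.png

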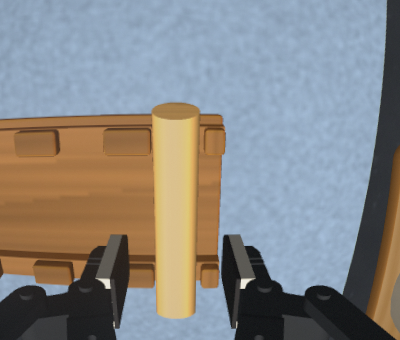

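Pin 4 (col 176) is centred between the fingers (128–228).

apply_moves([
  [0,0,0,0.004,0,0.06,-0.05],
  [0,0,0,0,0,0.1,-0.05],
  [0,0,0,0,0,0.08,-0.05],
  [0,0,0,0,0,0.01,-0.05],
  [0,0,0,0,0,0,-1],
  [0,0,0,0,0,0,-1],
  [0,0,0,0,0,0,-1],
  [0,0,0,0,0,0,-1],
])

```text
clock: 34.78
tcp_pos: [0.5924, -0.1848, 0.0295]
ee_rot: [3.14, 0.051, 0.005]
contact_force: [0.1, 0.0, -1.1]
grip_width: 0.0209
```

```bash
python3 -c "
from h import *
go(.453,.0265,.14,0)"
```

```text
t 34.77 pos [ 0.5924 -0.1848  0.0295] w 0.0209 F [ 0.1  0.  -1.1]
 turn [ 0.0004 -0.001   0.0103]  shift now [-0.661 -1.078 -0.556]  shift after turn [-0.697 -1.056 -0.552]
```

apply_moves([
  [0,0,0,0,0,-0.2,-1],
  [0,0,0.01,0,0,-0.3,-1],
  [0,0,0,-0.15,-0.18,0,-1],
  [0,0,0,-0.16,-0.24,0,-1],
  [0,0,0,-0.16,-0.24,0,-1],
  [0,0,0,-0.14,-0.22,0,-1],
  [0,0,0,-0.05,-0.12,0,-1],
  [0,0,0,0,0,0,-1],
])

```text
clock: 35.78
tcp_pos: [0.4572, 0.0195, 0.1329]
ee_rot: [3.137, -0.003, 0.011]
contact_force: [0.3, -0.6, -0.9]
grip_width: 0.021
```

```bash
python3 -c "
from h import *
go(.453,.0265,.046,0)"
```

```text
t 35.77 pos [0.4572 0.0195 0.1329] w 0.021 F [ 0.3 -0.6 -0.9]
 turn [ 0.0014 -0.0023 -0.0007]  shift now [-0.024 -0.037  0.434]  shift after turn [-0.021 -0.035  0.434]
```

apply_moves([
  [0.001,-0.002,0,-0.02,-0.034,0.1,-1],
  [0,0,0,0,0,0.15,-1],
  [0,0,0,0,0,0.12,-1],
  [0,0,0,0,0,0.04,-1],
  [0,0,0,0,0,0,-1],
])

```text
clock: 36.4
tcp_pos: [0.4576, 0.0209, 0.0496]
ee_rot: [3.137, -0.013, 0.008]
contact_force: [0.8, -0.6, -0.2]
grip_width: 0.0209
```

```bash
python3 -c "
from h import *
go(.453,.0265,.046,0)"
```

```text
t 36.4 pos [0.4576 0.0209 0.0496] w 0.0209 F [ 0.8 -0.6 -0.2]
 turn [ 0.0014 -0.0016 -0.0026]  shift now [-0.023 -0.028  0.018]  shift after turn [-0.023 -0.028  0.018]
```

apply_moves([
  [0,0,0,-0.02,-0.026,0.015,-1],
  [0,0,0,0,0,0,-1],
  [0,0,0,0,0,0,0.0],
  [0,0,0,0,0,-0.05,0.6],
  [0,0,0,0,0,-0.2,0.8],
  [0,0,0,0,0,-0.25,0.8],
  [0,0,0,0,0.25,0,0.2],
  [0,0,0,0,0.25,0,0.2],
])

```text
clock: 37.4
tcp_pos: [0.4562, -0.0708, 0.1563]
ee_rot: [3.136, 0.004, 0.022]
contact_force: [0.2, -0.1, -0.2]
grip_width: 0.0513
```

apply_moves([
  [0,0,0,0,0.25,0,0.2],
  [0,0,0,0,0.25,0,0.2],
  [0,0,0,0,0,0,0.2],
  [0,0,0,0,0,0,0.2],
  [0,0,0,0,0,0,0.2],
  [0,0,0,0,0,0,0.2],
  [0,0,0,0,0,0,0.2],
  [0,0,0,0,0,0,0.2],
])

```text
clock: 38.4
tcp_pos: [0.4576, -0.1742, 0.1616]
ee_rot: [3.132, 0.005, 0.03]
contact_force: [-0.1, -0.6, -0.8]
grip_width: 0.0511
```

```bash
python3 -c "
from h import *
platepin(); p=boxlook(); platepin()
cv2.imwrite('pics/t6.png',cv2.resize(p[190:340,170:370],None,fx=3,fy=3))"
```

```text
pin on plate (array([0.4553, 0.0254]), array([0.1406, 0.079 ]), 85.3) 634
  slice y -0.02 x mid 0.4759 ztop 0.065
  slice y 0.025 x mid 0.4726 ztop 0.063
  slice y 0.07 x mid 0.4771 ztop 0.064
boxrim (array([0.4849, 0.2304]), array([0.1527, 0.1283]), 89.4)
in box (array([0.4789, 0.2282]), array([0.1234, 0.0297]), 84.3) 622 0.03899975476337225
lid (array([0.6395, 0.2322]), array([0.1353, 0.1699]), 0.1) handle (array([0.6392, 0.2257]), array([0.0149, 0.0733]), 1.2)
pin on plate (array([0.4758, 0.0214]), array([0.1236, 0.0302]), 89.1) 630
  slice y -0.024 x mid 0.4771 ztop 0.065
  slice y 0.021 x mid 0.4726 ztop 0.064
  slice y 0.066 x mid 0.4781 ztop 0.065
```

View pics/t6.png

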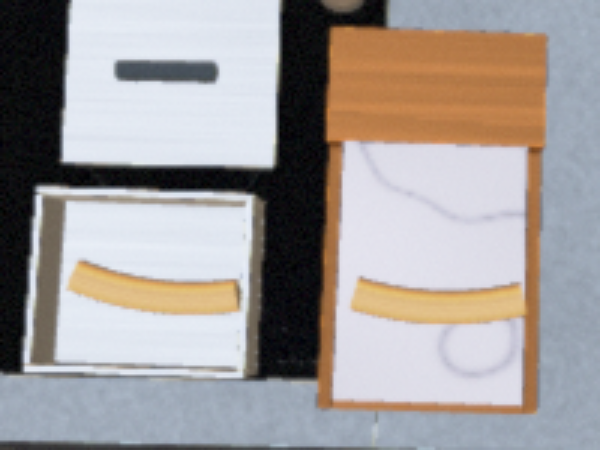

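Pin 4 lies bowed and at rest on the plate (zoomed 352–525, 300): warped. Take it.

```bash
python3 -c "
from h import *
go(.477,.0215,.1,-1)"
```

```text
t 38.55 pos [ 0.4575 -0.1746  0.1615] w 0.0511 F [ 0.3 -0.8 -0.3]
 turn [ 0.0028 -0.0061  0.0064]  shift now [ 0.094 -0.983  0.301]  shift after turn [ 0.08  -0.982  0.308]
```

apply_moves([
  [0.002,-0.006,0.006,0.02,-0.2,0,0.2],
  [0,0,0,0.02,-0.25,0,0.2],
  [0,0,0,0.02,-0.25,0,0.2],
  [0,0,0,0,-0.2,0,0.2],
  [0,0,0,0,-0.05,0.05,0.2],
  [0,0,0,0,0,0.15,0.2],
  [0,0,0,0,0,0.1,0.2],
  [0,0,0,0,0,0,0.2],
])

```text
clock: 39.55
tcp_pos: [0.4748, 0.0205, 0.1001]
ee_rot: [3.14, -0.031, 0.005]
contact_force: [-0.4, 0.1, -0.3]
grip_width: 0.0511
```

```bash
python3 -c "
from h import *
go(.477,.0215,.04,-1)"
```

```text
t 39.55 pos [0.4748 0.0205 0.1001] w 0.0511 F [-0.4  0.1 -0.3]
 turn [ 0.0005 -0.0011 -0.0008]  shift now [ 0.01  -0.006  0.3  ]  shift after turn [ 0.011 -0.005  0.3  ]
```

apply_moves([
  [0,-0.001,0,0.01,0,0.08,0.2],
  [0,0,0,0,0,0.1,0.2],
  [0,0,0,0,0,0.1,0.2],
  [0,0,0,0,0,0.01,0.2],
  [0,0,0,0,0,0,-0.2],
])

```text
clock: 40.17
tcp_pos: [0.4801, 0.0193, 0.0413]
ee_rot: [3.139, -0.036, 0.007]
contact_force: [-1.2, -0.2, 0.6]
grip_width: 0.0348
```

```bash
python3 -c "
from h import *
go(.477,.0215,.039,-1)"
```

```text
t 40.17 pos [0.4801 0.0193 0.0413] w 0.0348 F [-1.2 -0.2  0.6]
 turn [ 0.0006 -0.0014 -0.0017]  shift now [-0.016 -0.011  0.012]  shift after turn [-0.015 -0.011  0.012]
```

apply_moves([
  [0,0,0,0,0,0.008,-1],
  [0,0,0,0,0,0,-1],
  [0,0,0,0,0,0,-1],
  [0,0,0,0,0,-0.15,-1],
  [0,0,0,0,0,-0.3,-1],
  [0,0,0,0,0,-0.15,-1],
  [0,0,0,0.05,-0.2,0,-1],
  [0,0,0,0.05,-0.25,0,-1],
])

```text
clock: 41.18
tcp_pos: [0.5043, 0.1038, 0.166]
ee_rot: [3.134, -0.056, 0.012]
contact_force: [-0.0, 0.5, -0.4]
grip_width: 0.0209
```

```bash
python3 -c "
from h import *
go(.512,.232,.14,-.5)"
```

```text
t 41.17 pos [0.5043 0.1038 0.166 ] w 0.0209 F [-0.   0.5 -0.4]
 turn [ 0.0022 -0.0025 -0.0086]  shift now [ 0.015 -0.643  0.126]  shift after turn [ 0.033 -0.641  0.13 ]
```

apply_moves([
  [0.002,-0.002,-0.008,0.01,-0.22,0,-1],
  [0,0,0,0,-0.22,0,-1],
  [0,0,0,0,-0.15,0,-1],
  [0,0,0,0,0,0,-1],
  [0,0,0,0,0,0.12,-1],
  [0,0,0,0,0,0.15,-1],
  [0,0,0,0,0,0.05,-1],
  [0,0,0,0,0,0,-1],
])

```text
clock: 42.18
tcp_pos: [0.5112, 0.2259, 0.102]
ee_rot: [-3.141, 0.015, -0.01]
contact_force: [1.3, 0.3, -0.8]
grip_width: 0.0216
```

```bash
python3 -c "
from h import *
go(.510,.232,.036,-.5)
boxlook()"
```

```text
t 42.17 pos [0.5112 0.2259 0.102 ] w 0.0216 F [ 1.3  0.3 -0.8]
 turn [-0.0002 -0.0019 -0.0002]  shift now [-0.008 -0.03   0.33 ]  shift after turn [-0.006 -0.03   0.33 ]
boxrim (array([0.5194, 0.1711]), array([0.12  , 0.0603]), 40.2)
in box (array([0.5195, 0.1702]), array([0.1098, 0.1341]), 0.1) 294 0.054616027988296866
lid (array([0.6396, 0.2263]), array([0.1346, 0.1586]), 0.4) handle (array([0.6394, 0.2261]), array([0.0145, 0.0736]), 1.6)
```

```bash
python3 -c "
from h import *
p,d=ctrl.grab_frame('scene'); P,u,v=cloud('scene',d); print(rect(region(P,.3,.58,.12,.4,.06,.08)))
q,_=top(); cv2.imwrite('pics/s7.png',np.hstack([p[200:470,100:460],q[180:450,120:420]]))"
```

```text
(array([0.4858, 0.2292]), array([0.1526, 0.1289]), 89.1)
```

View pics/s7.png

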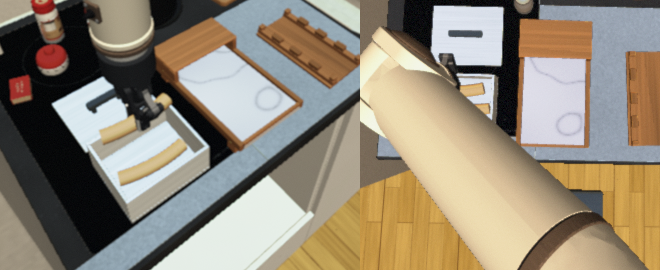

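Only the arm hides the box; it has not moved (scene view). Lower and release.

apply_moves([
  [0,-0.001,0,-0.006,-0.028,0.03,-1],
  [0,0,0,0,0,0.1,-1],
  [0,0,0,0,0,0.1,-1],
  [0,0,0,0,0,0.04,-1],
  [0,0,0,0,0,0,-1],
])

```text
clock: 42.95
tcp_pos: [0.5114, 0.2331, 0.0459]
ee_rot: [-3.14, 0.014, -0.009]
contact_force: [-0.4, -0.8, 0.1]
grip_width: 0.0212
```

```bash
python3 -c "
from h import *
go(.510,.232,.036,-.5)"
```

```text
t 42.95 pos [0.5114 0.2331 0.0459] w 0.0212 F [-0.4 -0.8  0.1]
 turn [-0.0006 -0.0018 -0.0001]  shift now [-0.007  0.005  0.05 ]  shift after turn [-0.007  0.005  0.05 ]
```

apply_moves([
  [0,0,0,-0.005,0,0.045,-1],
  [0,0,0,0,0,0,-1],
  [0,0,0,0,0,0,-0.3],
  [0,0,0,0,0,0,-0.3],
  [0,0,0,0,0,-0.2,-0.3],
  [0,0,0,0,0,-0.3,0],
  [0,0,0,0,0,-0.15,0.5],
  [0,0,0,0,0.2,0,1],
])

```text
clock: 43.95
tcp_pos: [0.5101, 0.197, 0.173]
ee_rot: [-3.136, 0.005, -0.016]
contact_force: [0.1, -1.0, -0.9]
grip_width: 0.077
```

apply_moves([
  [0,0,0,0,0.3,0,1],
  [0,0,0,0,0.3,0,1],
  [0,0,0,0,0.3,0,1],
  [0,0,0,0,0.2,0,1],
  [0,0,0,0,0,0,1],
])

```text
clock: 44.58
tcp_pos: [0.5113, -0.0328, 0.1749]
ee_rot: [-3.139, 0.011, -0.028]
contact_force: [-0.4, 0.1, -0.1]
grip_width: 0.0855
```

```bash
python3 -c "
from h import *
p=boxlook()
q,d=ctrl.grab_frame('scene'); P,u,v=cloud('scene',d); print('scene rim',rect(region(P,.3,.57,.12,.4,.06,.08)))
print('scene handle',rect(region(P,.55,.75,.15,.3,.04,.06)))
go(.643,.228,.1,.3)
cv2.imwrite('pics/s8.png',np.hstack([q[200:470,100:460],p[180:450,120:420]]))"
```

```text
boxrim (array([0.4848, 0.2309]), array([0.1539, 0.128 ]), 89.5)
in box (array([0.495 , 0.2322]), array([0.1335, 0.062 ]), 86.6) 1245 0.03948818150059542
lid (array([0.6396, 0.2264]), array([0.1343, 0.1586]), 0.3) handle (array([0.6395, 0.2261]), array([0.0143, 0.0739]), 1.2)
scene rim (array([0.4867, 0.2292]), array([0.1523, 0.1305]), 89.4)
scene handle (array([0.641 , 0.2251]), array([0.0161, 0.0732]), 1.3)
t 44.67 pos [ 0.5115 -0.0286  0.1753] w 0.0853 F [ 0.1  0.5 -0.1]
 turn [-0.0014 -0.0059 -0.002 ]  shift now [ 0.649 -1.282  0.394]  shift after turn [ 0.664 -1.28   0.376]
```

View pics/s8.png

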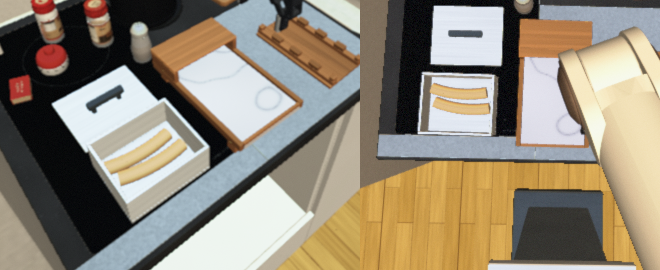

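Both warped pins are in the box. Now fetch the lid.

apply_moves([
  [-0.001,-0.005,-0.002,0.12,-0.2,0,1],
  [0,0,0,0.13,-0.25,0,1],
  [0,0,0,0.13,-0.25,0,1],
  [0,0,0,0.13,-0.25,0,1],
  [0,0,0,0.08,-0.2,0,1],
  [0,0,0,0.03,-0.08,0.1,1],
  [0,0,0,0,0,0.2,1],
  [0,0,0,0,0,0,1],
])

```text
clock: 45.68
tcp_pos: [0.6329, 0.2461, 0.1175]
ee_rot: [-3.131, -0.038, -0.007]
contact_force: [-0.3, 0.1, 0.3]
grip_width: 0.0858
```

```bash
python3 -c "
from h import *
go(.643,.228,.03,.3)"
```

```text
t 45.67 pos [0.6329 0.2461 0.1175] w 0.0858 F [-0.3  0.1  0.3]
 turn [-0.0033 -0.0014  0.006 ]  shift now [0.047 0.096 0.437]  shift after turn [0.05  0.091 0.438]
```

apply_moves([
  [-0.003,-0.001,0.006,0.047,0.088,0,1],
  [0,0,0,0,0,0.15,1],
  [0,0,0,0,0,0.15,1],
  [0,0,0,0,0,0,1],
])

```text
clock: 46.18
tcp_pos: [0.6496, 0.2268, 0.0643]
ee_rot: [-3.14, -0.0, -0.018]
contact_force: [-0.1, 0.7, -0.3]
grip_width: 0.0853
```

```bash
python3 -c "
from h import *
go(.643,.228,.03,.3)"
```

```text
t 46.17 pos [0.6496 0.2268 0.0643] w 0.0853 F [-0.1  0.7 -0.3]
 turn [-0.0004 -0.0036 -0.0016]  shift now [-0.035 -0.006  0.171]  shift after turn [-0.033 -0.006  0.172]
```

apply_moves([
  [0,-0.003,-0.001,-0.032,0,0.05,1],
  [0,0,0,0,0,0.08,1],
  [0,0,0,0,0,0.04,1],
  [0,0,0,0,0,0,0],
  [0,0,0,0,0,0,-1],
  [0,0,0,0,0,0,-1],
  [0,0,0,0,0,0,-1],
  [0,0,0,0,0,0,-1],
])

```text
clock: 47.18
tcp_pos: [0.6466, 0.2272, 0.0342]
ee_rot: [-3.139, -0.002, -0.013]
contact_force: [0.3, -0.0, -1.2]
grip_width: 0.0113
```

```bash
python3 -c "
from h import *
s=st();print(s['tcp_pos'],s['ee_rot']); M=R.from_rotvec(s['ee_rot']).as_matrix(); print('yaw',np.degrees(np.arctan2(M[1,0],M[0,0])))
go(.643,.228,.16,.3)"
```

```text
[0.64664029 0.22718445 0.03421689] [-3.13853934e+00 -1.97819192e-03 -1.27601273e-02]
yaw 0.07152192641865278
t 47.17 pos [0.6466 0.2272 0.0342] w 0.0113 F [ 0.3 -0.  -1.2]
 turn [-0.001  -0.0026 -0.0013]  shift now [-0.013 -0.006 -0.629]  shift after turn [-0.018 -0.004 -0.629]
```

```bash
python3 -c "
from h import *
for n in ('top','scene'):
    p,d=ctrl.grab_frame(n); P,u,v=cloud(n,d)
    print(n,'lid',rect(region(P,.56,.72,.12,.33,.011,.027)),'rim',rect(region(P,.38,.57,.12,.33,.06,.08)))
go(.643,.228,.16,.3)"
```

```text
top lid (array([0.6451, 0.2267]), array([0.0368, 0.2057]), 39.8) rim (array([0.4847, 0.2305]), array([0.1528, 0.128 ]), 89.4)
scene lid (array([0.6469, 0.2249]), array([0.135 , 0.1585]), 0.2) rim (array([0.487 , 0.2291]), array([0.1525, 0.1308]), 89.3)
t 47.27 pos [0.6467 0.2272 0.0341] w 0.0116 F [-0.1 -0.2  0.2]
 turn [-0.001  -0.0026 -0.0013]  shift now [-0.013 -0.006 -0.629]  shift after turn [-0.019 -0.004 -0.629]
```

apply_moves([
  [0,0,0,0,0,-0.1,-1],
  [0,0,0,0,0,-0.25,-1],
  [0,0,0,0,0,-0.25,-1],
  [0,0,0,0,0,-0.05,-1],
  [0,0,0,0,0,0,-1],
])

```text
clock: 47.9
tcp_pos: [0.6448, 0.2265, 0.1701]
ee_rot: [-3.139, -0.003, -0.011]
contact_force: [-0.6, 0.6, -2.5]
grip_width: 0.0113
```

```bash
python3 -c "
from h import *
go(.4868,.2314,.125,-.7)"
```

```text
t 47.9 pos [0.6448 0.2265 0.1701] w 0.0113 F [-0.6  0.6 -2.5]
 turn [-0.0009 -0.0022  0.0045]  shift now [-0.792 -0.025  0.22 ]  shift after turn [-0.79  -0.015  0.225]
```

apply_moves([
  [-0.001,-0.002,0.004,-0.15,-0.01,0,-1],
  [0,0,0,-0.22,0,0,-1],
  [0,0,0,-0.22,0,0,-1],
  [0,0,0,-0.15,0,0,-1],
  [0,0,0,-0.03,0,0,-1],
  [0,0,0,0,0,0.1,-1],
  [0,0,0,0,0,0.1,-1],
  [0,0,0,0,0,0,-1],
])

```text
clock: 48.9
tcp_pos: [0.4835, 0.2249, 0.1176]
ee_rot: [3.136, -0.024, -0.019]
contact_force: [-0.1, -1.2, -1.7]
grip_width: 0.0114
```

```bash
python3 -c "
from h import *
go(.4868,.2314,.11,-.7)
p,d=ctrl.grab_frame('scene'); P,u,v=cloud('scene',d)
L=region(P,.36,.62,.12,.34,.095,.125); print('lid',rect(L),np.percentile(L[:,2],[2,50,98]))
print('box front', rect(region(P,.38,.57,.12,.35,.03,.075)))"
```

```text
t 48.9 pos [0.4835 0.2249 0.1176] w 0.0114 F [-0.1 -1.2 -1.7]
 turn [ 0.0017  0.0039 -0.001 ]  shift now [ 0.017 -0.033  0.038]  shift after turn [ 0.016 -0.033  0.038]
lid (array([0.4826, 0.2226]), array([0.1583, 0.1355]), 88.9) [0.09875927 0.10153425 0.10543116]
box front (array([0.4868, 0.2293]), array([0.1525, 0.1305]), 89.4)
```

apply_moves([
  [0.001,0.003,-0.001,0.018,-0.033,0,-1],
  [0,0,0,0,0,0,-1],
  [0,0,0,0,0,0,-1],
])

```text
clock: 49.32
tcp_pos: [0.4893, 0.2334, 0.119]
ee_rot: [-3.141, 0.019, -0.001]
contact_force: [-0.5, -1.3, -1.2]
grip_width: 0.0117
```

```bash
python3 -c "
from h import *
go(.4868,.2314,.0921,-.7)
p,d=ctrl.grab_frame('scene'); P,u,v=cloud('scene',d)
L=region(P,.36,.62,.12,.34,.095,.125); print('lid',rect(L),np.percentile(L[:,2],[2,50,98]))
print('box front', rect(region(P,.38,.57,.12,.35,.03,.075)))"
```

```text
t 49.33 pos [0.4893 0.2334 0.119 ] w 0.0117 F [-0.5 -1.3 -1.2]
 turn [-0.0001 -0.0001  0.    ]  shift now [-0.012  0.01   0.135]  shift after turn [-0.012  0.01   0.135]
lid (array([0.4889, 0.2313]), array([0.1584, 0.1357]), 89.3) [0.10053992 0.10284972 0.1055111 ]
box front (array([0.4848, 0.229 ]), array([0.1525, 0.1267]), 89.4)
```

apply_moves([
  [0,0,0,-0.009,0.008,0.03,-1],
  [0,0,0,0,0,0.04,-1],
  [0,0,0,0,0,0.03,-1],
  [0,0,0,0,0,0.02,-1],
  [0,0,0,0,0,0.01,-1],
  [0,0,0,0,0,0,-1],
])

```text
clock: 50.12
tcp_pos: [0.4874, 0.2313, 0.0921]
ee_rot: [3.141, -0.02, 0.002]
contact_force: [-0.2, -1.3, -0.6]
grip_width: 0.0118
```

```bash
python3 -c "
from h import *
go(.4868,.2314,.0921,-.7)
p,d=ctrl.grab_frame('scene'); P,u,v=cloud('scene',d)
L=region(P,.36,.62,.12,.34,.066,.09); print('lid',rect(L),np.percentile(L[:,2],[2,50,98]))"
```

```text
t 50.12 pos [0.4874 0.2313 0.0921] w 0.0118 F [-0.2 -1.3 -0.6]
 turn [ 0.0003 -0.0003 -0.0001]  shift now [-0.003 -0.001 -0.   ]  shift after turn [-0.003 -0.001 -0.   ]
lid (array([0.4873, 0.229 ]), array([0.1586, 0.1356]), 89.2) [0.07341373 0.07585871 0.07805223]
```

Seated height (top at 0.0759) and centred. Release and back off.

apply_moves([
  [0,0,0,0,0,0,-0.5],
  [0,0,0,0,0,0,0.5],
  [0,0,0,0,0,0,1],
  [0,0,0,0,0,0,1],
  [0,0,0,0,0,-0.15,1],
  [0,0,0,0,0,-0.3,1],
  [0,0,0,0,0.2,-0.1,1],
  [0,0,0,0,0.3,0,1],
])

```text
clock: 51.18
tcp_pos: [0.4864, 0.1354, 0.2059]
ee_rot: [-3.138, 0.004, -0.004]
contact_force: [1.2, -0.4, 0.2]
grip_width: 0.0853
```

apply_moves([
  [0,0,0,0,0.3,0,1],
  [0,0,0,0,0.3,0,1],
  [0,0,0,0,0.3,0,1],
  [0,0,0,0,0.3,0,1],
  [0,0,0,0,0.3,0,1],
  [0,0,0,0,0.1,0,1],
  [0,0,0,0,0,0,1],
])

```text
clock: 52.05
tcp_pos: [0.4849, -0.1996, 0.2068]
ee_rot: [-3.141, 0.015, -0.012]
contact_force: [-1.3, 0.4, 0.5]
grip_width: 0.0852
```

```bash
python3 -c "
from h import *
im=[]
for n in ('top','scene'):
    p,d=ctrl.grab_frame(n); P,u,v=cloud(n,d); im.append(p)
    L=region(P,.36,.62,.12,.34,.066,.09); print(n,'lid',rect(L),np.percentile(L[:,2],[2,50,98]))
    print('handle',rect(region(P,.4,.56,.15,.3,.093,.12)),'box side',rect(region(P,.38,.57,.12,.35,.02,.06)))
platepin(); go(0.5,-.2,.17)
w,_=ctrl.grab_frame('wrist')
cv2.imwrite('pics/s9.png',np.hstack([im[1][150:470,100:460],w[0:320,0:400]]))"
```

```text
top lid (array([0.4853, 0.2304]), array([0.1586, 0.134 ]), 89.3) [0.07305102 0.07635699 0.07970029]
handle (array([0.4852, 0.2298]), array([0.0725, 0.014 ]), 89.0) box side (array([0.484 , 0.1546]), array([0.0014, 0.1252]), 89.4)
scene lid (array([0.4868, 0.2291]), array([0.1584, 0.136 ]), 89.2) [0.07335215 0.07583294 0.07807659]
handle (array([0.4866, 0.2297]), array([0.0155, 0.0732]), 0.1) box side (array([0.4494, 0.2606]), array([0.197 , 0.0978]), 49.8)
pin on plate (array([0.4123, 0.0233]), array([0.0377, 0.1456]), 13.7) 5
t 52.2 pos [ 0.4854 -0.1963  0.207 ] w 0.0855 F [ 0.4 -0.2 -0.9]
 turn [-0.0001 -0.0025 -0.0012]  shift now [0.072 0.019 0.186]  shift after turn [0.073 0.019 0.185]
```

View pics/s9.png

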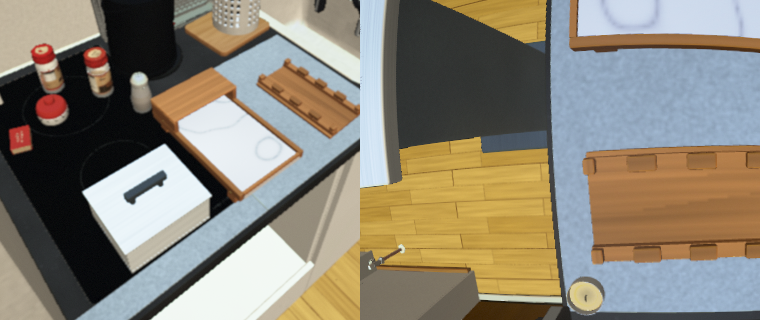

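Lid seated and shaker standing, rack empty. One last check under the hood with the wrist camera tilted.

apply_moves([
  [0,0,0,-0.05,-0.22,0,1],
  [0,0,0,-0.1,-0.25,0,1],
  [0,0,0,-0.05,-0.25,0,1],
  [0,0,0,0,-0.2,0,1],
  [0,0.055,0,0,0,0,1],
  [0,0.055,0,0,0,0,1],
  [0,0.055,0,0,0,0,1],
  [0,0.055,0,0,0,0,1],
])

```text
clock: 53.25
tcp_pos: [0.4495, 0.0308, 0.2104]
ee_rot: [-2.998, -0.064, -0.698]
contact_force: [0.9, 2.1, 0.4]
grip_width: 0.0853
```

```bash
python3 -c "
from h import *
go(.45,.02,.15)
w,d=ctrl.grab_frame('wrist'); cv2.imwrite('pics/w9.png',w)
c=ctrl.get_calibration('wrist'); print({k:np.round(v,3).tolist() for k,v in c.items()})
for q in ctrl.pinpoint('wrist','pin_a'): print(round(q['confidence'],2),np.round(q['xy']))"
```

```text
t 53.25 pos [0.4495 0.0308 0.2104] w 0.0853 F [0.9 2.1 0.4]
 turn [-0.0201 -0.1455  0.0133]  shift now [-0.133  0.069  0.268]  shift after turn [0.003 0.054 0.302]
{'fx': 371.648, 'fy': 371.648, 'cx': 314.907, 'cy': 240.06, 'hand_eye': [[1.0, -0.0, 0.0, 0.0], [-0.0, 0.952, 0.307, -0.08], [-0.0, -0.307, 0.952, -0.142], [0.0, 0.0, 0.0, 1.0]]}
```

View pics/w9.png

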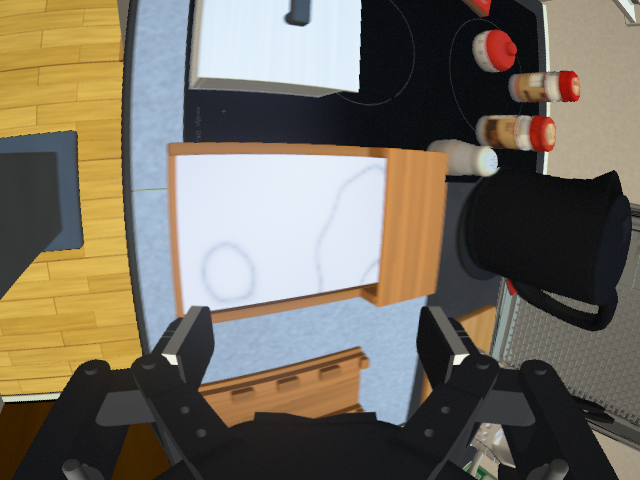

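apply_moves([
  [0,0,0,-0.1,0.15,0.18,1],
  [0,0,0,-0.1,0.12,0.18,1],
  [0,0.055,0,0,0,0,1],
  [0,0.055,0,0,0,0,1],
  [0,0.04,0,0,0,0,1],
  [0,0,0,0,0,0,1],
])

```text
clock: 54.1
tcp_pos: [0.489, 0.0016, 0.1986]
ee_rot: [-2.953, -0.053, -0.872]
contact_force: [-0.1, 0.2, -0.1]
grip_width: 0.0853
```

```bash
python3 -c "
from h import *
go(.45,.02,.15)
w,d=ctrl.grab_frame('wrist'); cv2.imwrite('pics/w10.png',w)
for q in ctrl.pinpoint('wrist','pin_a'): print(round(q['confidence'],2),np.round(q['xy']))"
```

```text
t 54.1 pos [0.489  0.0016 0.1986] w 0.0853 F [-0.1  0.2 -0.1]
 turn [-0.0202 -0.1827  0.0112]  shift now [-0.294 -0.089  0.105]  shift after turn [-0.195 -0.092  0.243]
```

apply_moves([
  [0,0,0,-0.16,0,0.1,1],
  [0,0,0,-0.16,0,0.1,1],
  [0,0,0,-0.14,0,0.09,1],
  [0,0,0,0,0,0,1],
])

```text
clock: 54.7
tcp_pos: [0.4699, -0.0021, 0.1685]
ee_rot: [-2.977, -0.074, -0.747]
contact_force: [-0.6, 0.5, 0.1]
grip_width: 0.085
```

```bash
python3 -c "
from h import *
s=st(); w,d=ctrl.grab_frame('wrist'); c=ctrl.get_calibration('wrist')
v,u=np.nonzero(d>0); a=(u-c['cx'])/c['fx']; b=(v-c['cy'])/c['fy']; r=np.hypot(a,b)+1e-9; z=d[v,u]
m=r<1.4; v,u,a,b,r,z=[q[m] for q in (v,u,a,b,r,z)]
t=np.tan(r)*z; C=np.c_[a/r*t,b/r*t,z,np.ones(len(z))]
T=(C@np.array(c['hand_eye']).T)[:,:3]@R.from_rotvec(s['ee_rot']).as_matrix().T+s['tcp_pos']
cam=R.from_rotvec(s['ee_rot']).apply(np.array(c['hand_eye'])[:3,3])+s['tcp_pos']; print(s['tcp_pos'].round(3),'cam',cam.round(3))
col=w[v,u].astype(int)
k=(T[:,0]>.5)&(T[:,0]<.72)&(T[:,1]>-.03)&(T[:,1]<.085)
print('hood top',np.median(T[k&(T[:,2]>.064)&(T[:,0]>.6)],0))
for x in np.arange(.54,.70,.008):
    q=k&(T[:,0]>=x)&(T[:,0]<x+.008)&(T[:,2]<.064)
    if q.sum(): print(round(x,3),q.sum(),T[q,2].min().round(3),np.median(T[q,2]).round(3),T[q,2].max().round(3),col[q].mean(0).round(),'y',T[q,1].min().round(3),T[q,1].max().round(3))
for q in ctrl.pinpoint('wrist','pin_a'): print(round(q['confidence'],2),np.round(q['xy']))
"
```

```text
[ 0.47  -0.002  0.169] cam [0.398 0.066 0.298]
hood top [0.63168283 0.02984965 0.06798149]
0.54 1135 0.031 0.033 0.035 [242. 229. 220.] y -0.03 0.085
0.548 1102 0.03 0.032 0.034 [243. 231. 222.] y -0.03 0.085
0.556 1029 0.03 0.032 0.034 [243. 230. 221.] y -0.03 0.085
0.564 996 0.029 0.031 0.034 [243. 230. 222.] y -0.03 0.085
0.572 970 0.029 0.031 0.033 [243. 230. 221.] y -0.03 0.085
0.58 908 0.029 0.03 0.032 [242. 229. 221.] y -0.03 0.085
0.588 874 0.028 0.03 0.064 [241. 228. 220.] y -0.03 0.084
0.596 852 0.027 0.03 0.032 [240. 227. 218.] y -0.03 0.085
0.604 785 0.027 0.029 0.031 [239. 226. 217.] y -0.03 0.085
0.612 763 0.027 0.029 0.031 [234. 220. 212.] y -0.03 0.085
0.62 17 0.027 0.028 0.029 [170. 164. 172.] y -0.027 0.076
```

The wrist depth shows bare marble up to 0.62 m (hood edge at 0.587), so the pins are well inside the hood. Final check and hand in.

```bash
python3 -c "
from h import *
p,d=ctrl.grab_frame('scene'); P,u,v=cloud('scene',d)
L=region(P,.36,.62,.1,.36,.066,.09); print('lid',rect(L),np.percentile(L[:,2],[2,50,98])); B=region(P,.36,.62,.1,.36,.012,.062); print('box walls min x',np.percentile(B[:,0],1),'max y',np.percentile(B[:,1],99))
print('shaker',region(P,.65,.75,.07,.14,.02,.12).max(0), st()['contact_force'])
print(ctrl.sign_off())"
```

```text
lid (array([0.5198, 0.2045]), array([0.2066, 0.2022]), 89.3) [0.07323721 0.07583689 0.07806211]
box walls min x 0.40374560668705256 max y 0.3054793221740994
shaker [0.72860417 0.12098839 0.0968507 ] [ 0.98186128 -1.04425238  1.22997695]
the job is handed in; nothing more can be done
None
```

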